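# Garage the model ropeway's cabins

## Task

Close the model ropeway for the night. First bring its drive to a stop by pushing the controller's speed slide right to the stop end, and draw the garage's transport lock fully back; then lift every cabin off the line rail, clear of the end stops, and hang it properly on the garage rail. Finally push the transport lock fully home so that the cabins are locked in, without disturbing the other things on the table.

Things in the scene. Friction and masses are not known exactly. Their poses are not given: they have to be found in the camera images.
- line_rail: Line station: platform 130 x 320 x 40 mm with a rail above it, from which the cabins hang at the start. Fixed; no lock. Origin on the table below the rail's middle, rail along its y; platform x = -83 to 47 mm. Either station may be on the left or the right; they stand roughly end to end, slightly skewed and offset, with 70 to 110 mm between the rails' ends.
- line_top (a point): Middle of the line rail's top face, 180 mm above the table; axes as the station's. Both rails: flat steel bar 320 mm long (y -160 to 160), 12 mm wide (x), 20 mm tall; at each free end an upturned stop 6 mm thick rises 14 mm above the rail top. Held from the -x side only, by brackets at y = +-100 mm (13 mm and more below the rail top) on columns at x = -54 to -70 mm; +x side and ends open.
- garage_rail: Garage station: same platform (origin, axes and size as the line station) and same rail, empty at the start, known by the sliding transport lock on its -x side. Fixed. Columns 190 mm high. Its rail has room for five cabins: at least 55 mm from centre to centre, cabin origins between y = -136 and 136 mm.
- garage_top (a point): Middle of the garage rail's top face, 180 mm above the table; axes as the station's (y along the rail, x across). Rail, stops and brackets as told for the line rail.
- lock (a joint): Transport lock: steel frame 11 to 17 mm above rail-top height that slides along the garage rail's x. 0 = home: its front bar, 290 mm long, lies over the cabins' shoes (x = -18 to -8 mm, 3 mm above them), so that none can be lifted off or hung. Grows as it is drawn to -x; 0.045 m = fully back, against its stop. Stays where left; about 2 N moves it.
- lock_grip (a point): Middle of the top of the lock's black grip, a block 16 (x) x 40 (y) x 36 mm standing on the lock frame, 74 mm to -x of the rail's middle line when home. Top 233 mm above the table. Axes as the garage's.
- controller: Drive controller, fixed: blue case 95 (x) x 170 (y) x 125 mm, origin in the middle of its underside. The speed slide on its top runs along its y. Bars printed beside the slot grow from stop (narrow bars, and a small black square across the slot, at -y) to fast (wide bars, +y).
- speed_slide (a joint): Position of the speed slide: 0 = stop, against the end stop at the controller's -y end (narrow bars, black square); 0.09 m = full speed. Stays where left; about 1.5 N moves it.
- speed_grip (a point): Middle of the top of the speed slide's black grip, a block 34 (x) x 14 (y) x 30 mm; top 159 mm above the table. Axes as the controller's.
- cabin1: Ropeway cabin on its hanger, 174 mm tall, 0.22 kg; all alike, 3 to 5 are there. Origin below the rail's middle line, level with the cabin's underside; z up, y along the rail. Cabin box 54 x 50 (y) x 62 mm; shoe 30 (x) x 36 (y) x 8 mm, its two cross runners (underside z = 124 mm) rest on the rail top. On it a steel grip tab 10 (x) x 26 (y) mm, z = 132 to 174: lift by this from above.
- cabin2: As cabin1. More of all cabins: the shoe has a lip on its -x side, 10 mm down, and on its +x side the flat arm (x 9 to 15 mm, 18 mm wide) that runs down and turns in under the rail at z = 68 mm to the cabin's roof. The shoe has 3 mm play to each side of the rail. Hung, a cabin can rise 36 mm before the arm's foot meets the rail; over 14 mm clears the end stops.
- cabin3: As cabin1.
- cabin4: As cabin1.
- cabin5: As cabin1.
- screwdriver: Bystander, leave alone: screwdriver 160 mm long, lying on the table, origin at its middle underneath.
- model_car: Bystander, leave alone: white model car 85 x 46 x 37 mm, origin under its middle.
- mug: Bystander, leave alone: white mug 76 mm across and 85 mm tall, origin under its middle.

How it is judged (in metres and radians):
On the way, in this order (a step that is already met when the one before it is completed fails the run):
1. the speed slide is at its stop end and the transport lock is drawn fully back (value of joint speed_slide below 0.004 m and value of joint lock above 0.041 m), for 0.2 s.
2. every cabin hangs on the garage rail (x of cabin1 in the frame of garage_rail between -0.009 and 0.009 m and y of cabin1 in the frame of garage_rail between -0.142 and 0.142 m and z of cabin1 in the frame of garage_rail between 0.05 and 0.062 m and angle between each of cabin1, cabin2, cabin3, cabin4, cabin5's own z axis and vertical below 0.15 rad and x of cabin2 in the frame of garage_rail between -0.009 and 0.009 m and y of cabin2 in the frame of garage_rail between -0.142 and 0.142 m and z of cabin2 in the frame of garage_rail between 0.05 and 0.062 m and x of cabin3 in the frame of garage_rail between -0.009 and 0.009 m and y of cabin3 in the frame of garage_rail between -0.142 and 0.142 m and z of cabin3 in the frame of garage_rail between 0.05 and 0.062 m and x of cabin4 in the frame of garage_rail between -0.009 and 0.009 m and y of cabin4 in the frame of garage_rail between -0.142 and 0.142 m and z of cabin4 in the frame of garage_rail between 0.05 and 0.062 m and x of cabin5 in the frame of garage_rail between -0.009 and 0.009 m and y of cabin5 in the frame of garage_rail between -0.142 and 0.142 m and z of cabin5 in the frame of garage_rail between 0.05 and 0.062 m), for 0.2 s.
At the end, for the whole second after the job is handed in: every cabin that is there hangs at rest on the garage rail, its shoe seated on the rail top (within 6 mm in height, 9 mm across) between the end stops and upright within 0.15 rad; the transport lock is home within 4 mm; the speed slide is at stop within 4 mm (all of step 2 and value of joint each of speed_slide, lock below 0.004 m and linear speed of each of cabin1, cabin2, cabin3, cabin4, cabin5 below 0.03 m/s); the robot touches nothing.
It fails at once if a cabin is carried away while the drive is not at stop (value of joint speed_slide above 0.008 m and distance of any of cabin1, cabin2, cabin3, cabin4, cabin5 from where it was at the start of the episode above 0.09 m).
It fails at once if the screwdriver is disturbed (distance of screwdriver from where it was at the start of the episode above 0.03 m).
It fails at once if the model car is disturbed (distance of model_car from where it was at the start of the episode above 0.03 m).
It fails at once if the mug is disturbed (distance of mug from where it was at the start of the episode above 0.03 m).
Of cabin1, cabin2, cabin3, cabin4, cabin5 only 3 to 5 are there at a start; the rules pass over those that are not, and their reading is None.
At some moment in a run one of cabin1, cabin2, cabin3, cabin4, cabin5 may be knocked a few centimetres aside while the robot is not near it.
It also fails if it takes over 210 s, if anything falls off the work surface, if the arm or the gripper's body presses on something with over 40 N, if the wrist force passes 120 N, or if a joint passes its speed limit or range.

## Robot

A 6-joint arm with a two-finger parallel gripper is mounted at the origin on the work surface. World frame = base frame: x ahead of the robot, y to its left, z up, the work surface at z = 0. Lengths are in m, angles in degrees, forces in N, time in s.
With the tool pointing down it reaches from about 0.3 to 0.75 m from the base axis. Payload 8.5 kg.
Tool frame: the origin (TCP) lies on the centre line of the jaws, within the pads' length; the fingertips stand 11 mm ahead of it and the grasp point (between the pads) lies 8 mm behind it; x points along the fingers, y is the direction in which the jaws open and shut, and the axes are right-handed (so a half turn about x gives the same grasp; the last joint's range is limited). The gripper opens to 85 mm and grips with 20 to 120 N. Pads are 22 mm wide; open, the fingers measure 114 mm over their backs; the gripper's body (76 mm by 85 mm) begins 54 mm behind the grasp point. The pads swing forward as they close: fully open they stand 13 mm farther back than shut.
Start: joints at [51.033, 21.807, 74.336, -0, 83.858, -12.336], TCP at [0.247, 0.492, 0.242] pointing down, gripper open.
Joint ranges: [-178.18, 178.18], [-50.72, 133.34], [12.68, 142.11], [-81.47, 261.47], [9.98, 163.14], [-165.26, 165.26]. Speed limits (degrees/s): [136.94, 136.94, 180, 180, 180, 180].

## Interface

Orientations are given as a 3x3 rotation matrix whose columns are the frame's x, y, z axes.
In Python, from rig import env gives the robot as it stands.
- The arm moves only by the tool carry_out, never from a script. Its argument "motion" is a list that holds one entry, the list of rows, each a list of 7 numbers: the shift along the tool's x, y, z in cm, then the turn, a rotation vector about the tool's x, y, z in rad, then the finger opening in cm, from 0 to 8.54. A call has 1 to 5 rows; each row is the pose to reach, as a shift and turn from the pose commanded when the call began, along the tool's axes at that moment; what a row does not reach only later rows make up. A row lasts 1/12 s, in which the tool goes at most 41.7 mm and 7.16 degrees, less where a joint would pass 70% of its speed; a pose out of reach is approached as far as the arm can. A call with a gripper value outside its range is refused whole. The fingers move at their own pace and stop on an object; "grip_force" is the grip in N (left out, the last holds). Time passes only in rows, so rows that repeat a pose let the fingers close. It gives the time, the measured TCP pose, the force and the opening at its end, in the units of the state.
- env.observe(): the state, without advancing time (a new reading comes with each control period).
- env.get_image(name): name is "scene" or "top" or "wrist"; returns a dict with "image" (420x560x3 uint8, red, green, blue), "fov_y" (degrees; the focal length in pixels is half the picture's height over the tangent of half this angle, whatever the lens; pixels are square), "cx", "cy" (the principal point, pixels), "R" (3x3) and "t" (3): a world point X has camera coordinates R X + t. Camera axes: x right, y down, z forward; pixel columns grow to the right and rows downward; lengths in m; the calibration is good to about 2 mm. A picture is of the moment at which its call begins. There is no depth.
- env.close_job(): hands the job in, once; it reports no verdict.
The state is a dict: "time_s": time; "q": joint angles; "qvel": joint speeds; "joint_efforts": joint torques, N m; "position": TCP position; "tool_rot": TCP orientation; "ft_force": force on the tool from outside, world axes, zero at the start; "wrist_torque": the same for the moment, N m; "grip_width": finger opening in m.
Only numpy, scipy, OpenCV 4.12 (cv2) and the standard library are available. Lean on these libraries where they do the work, as an engineer would, in place of code of your own. Each camera call takes 0.05 s, during which the arm holds its last target. There are 200 camera calls.

## Working session

There is one attempt and no reset: what is moved stays moved. The work goes in short steps, Python scripts to look and compute and a tool call to move; the robot and the scene stay as the last step left them, time stands still between calls to the robot, and variables do not carry over. Pictures are saved under pics/ and viewed, on a budget of 14 in all, crops included, one or two more only if the job needs it, and the job is handed in when it is done.

Besides the shell and the picture viewer there is one more tool, called by a JSON object that holds its "method" and its "body", one argument or row to a line. carry_out: Moves the arm, as the interface text tells. Its arguments: {"type":"object","properties":{"motion":{"type":"array","items":{"type":"array","items":{"type":"array","items":{"type":"number"}}}},"grip_force":{"type":"number"}},"required":["motion"]}

```bash
ls; mkdir -p pics
cat > h.py <<'E'
import numpy as np, cv2
from rig import env
def shot(cam,fn=None):
    d=env.get_image(cam)
    if fn: cv2.imwrite('pics/'+fn,cv2.cvtColor(d['image'],cv2.COLOR_RGB2BGR)); np.savez('pics/'+fn+'.npz',**d)
    return d
def load(fn): return np.load('pics/'+fn+'.npz')
def f(d): return d['image'].shape[0]/2/np.tan(np.radians(float(d['fov_y']))/2)
def ray(d,u,v,z):
    R,t=np.array(d['R']),np.array(d['t']); F=f(d)
    c=-R.T@t; r=R.T@np.array([(u-d['cx'])/F,(v-d['cy'])/F,1]); return c+r*(z-c[2])/r[2]
def proj(d,X):
    p=np.array(d['R'])@np.array(X)+np.array(d['t']); F=f(d); return np.array([F*p[0]/p[2]+d['cx'],F*p[1]/p[2]+d['cy']])
E
python3 - <<'E'
from h import *
o=env.observe(); print({k:np.round(v,3).tolist() for k,v in o.items()})
for c in('scene','top','wrist'):
    d=shot(c,c+'0.png'); print(c,d['fov_y'],d['cx'],d['cy'],(-np.array(d['R']).T@d['t']).round(3))
a=[cv2.imread(f'pics/{c}0.png') for c in('scene','top','wrist')]
E
```

```text
pics
{'time_s': 0.0, 'q': [51.032, 21.841, 74.386, -0.0, 83.859, -12.337], 'qvel': [-0.008, -0.013, -0.008, -0.016, 0.071, 0.021], 'joint_efforts': [0.001, -44.846, -23.128, -0.0, 0.005, 0.0], 'position': [0.246, 0.491, 0.242], 'tool_rot': [[-0.001, 0.448, 0.894], [-0.001, 0.894, -0.448], [-1.0, -0.001, -0.0]], 'ft_force': [0.26, -0.783, 0.137], 'wrist_torque': [0.016, 0.005, -0.018], 'grip_width': 0.086}
scene 42.465772998270225 285.7585706884122 220.1724323474384 [1.14  0.374 1.047]
top 46.34085771377889 282.35478179526217 203.69252744329887 [0.421 0.03  1.58 ]
wrist 68.10783193659104 285.371483792575 211.91744740461692 [0.174 0.528 0.373]
```

View pics/scene0.png

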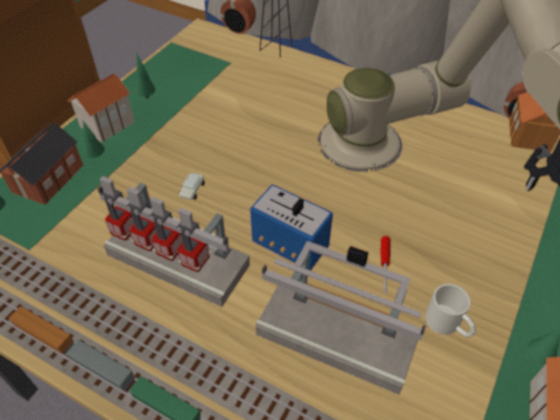

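View pics/top0.png

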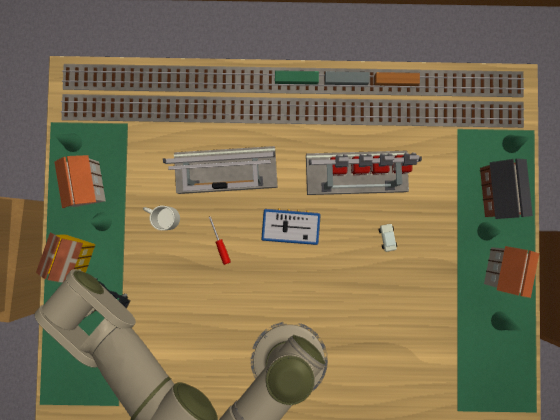

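The scene view shows the garage on the left (lock grip at about (357,256)). Four cabins hang on the line rail, and the blue controller stands in front between the stations. In the top view the lock grip is at (219,186), the speed grip at (285,227), the mug at (164,217), the screwdriver at (219,243) and the car at (389,237).

Run:
```python
from h import *
a=cv2.imread('pics/top0.png')[140:270,155:435]
b=cv2.resize(a,None,fx=2.85,fy=2.85,interpolation=cv2.INTER_CUBIC); cv2.imwrite('pics/topc.png',b)
d=load('top0.png.npz')
for n,u,v,z in [('lockgrip',219,186,.233),('speedgrip',285,227,.159),('mug',164,217,.085),('car',389,237,.037)]: print(n,ray(d,u,v,z).round(3))
```

```text
Traceback (most recent call last):
  File "h.py", line 7, in load
    def load(fn): return np.load('pics/'+fn+'.npz')
                         ~~~~~~~^^^^^^^^^^^^^^^^^^^
FileNotFoundError: [Errno 2] No such file or directory: 'pics/top0.png.npz.npz'
```

View pics/topc.png

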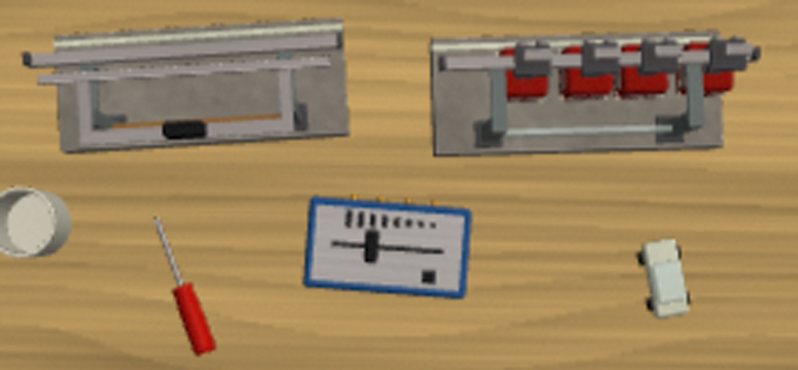

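The crop shows the garage rail from (28,60) to (340,40) and the lock grip at (185,130). The slide grip is at (371,246) with the stop square at its right (428,277), and the cabin shoes are at about (533,58), (600,58), (659,55) and (730,52).

```bash
sed -i "s/+'.npz')$/+'.npz',allow_pickle=True)/" h.py
python3 - <<'E'
from h import *
d=load('top0.png')
for n,u,v,z in [('lockgrip',185,130,.233),('gr_L',28,60,.19),('gr_R',340,40,.19),('lr_L',442,62,.19),('lr_R',756,54,.19),('speed',371,246,.159),('slotL',332,243,.125),('slotR',442,252,.125),('caseTL',312,199,.125),('caseTR',469,211,.125),('caseBL',306,284,.125),('caseBR',463,296,.125),('c1',533,58,.22),('c2',600,58,.22),('c3',659,55,.22),('c4',730,52,.22),('mug',30,220,.085),('screwtip',156,218,0),('car',665,278,.03)]:
    print(n,ray(d,u/2.85+155,v/2.85+140,z)[:2].round(3))
E
```

```text
lockgrip [0.533 0.201]
gr_L [0.604 0.364]
gr_R [0.629 0.053]
lr_L [ 0.609 -0.049]
lr_R [ 0.622 -0.363]
speed [0.424 0.018]
slotL [0.426 0.059]
slotR [ 0.419 -0.056]
caseTL [0.472 0.08 ]
caseTR [ 0.462 -0.083]
caseBL [0.383 0.085]
caseBR [ 0.374 -0.078]
c1 [ 0.61  -0.137]
c2 [ 0.611 -0.202]
c3 [ 0.615 -0.26 ]
c4 [ 0.619 -0.329]
mug [0.446 0.383]
screwtip [0.452 0.261]
car [ 0.394 -0.308]
```

```bash
cat >> h.py <<'E'
from scipy.spatial.transform import Rotation as Ro
def Rt(az):
    a=np.radians(az); x=np.array([0,0,-1.]); y=np.array([np.cos(a),np.sin(a),0]); return np.c_[x,y,np.cross(x,y)]
def delta(pos,az,pos0=None,R0=None):
    o=env.observe(); p=np.array(o['position'] if pos0 is None else pos0); R=np.array(o['tool_rot']) if R0 is None else R0
    return (R.T@(np.array(pos)-p)*100).round(2).tolist()+Ro.from_matrix(R.T@Rt(az)).as_rotvec().round(3).tolist()
E
python3 -c "
from h import *
print(delta([.40,.018,.25],86.5))"
```

```text
[-0.78, -35.44, 34.95, -0.404, -0.0, 0.001]
```

{"method": "carry_out", "body": {
  "motion": [
    [[-0.8,-4,4,-0.1,0,0,5],[-0.8,-8,8,-0.2,0,0,5],[-0.8,-12,12,-0.3,0,0,5],[-0.8,-15,15,-0.4,0,0,5],[-0.8,-17,17,-0.404,0,0,5]]
  ]
}}

```text
time_s: 0.57
position: [0.3115, 0.294, 0.2501]
tool_rot: [[-0.0, 0.055, 0.998], [-0.0, 0.998, -0.055], [-1.0, -0.0, -0.0]]
ft_force: [1.4, -0.7, -1.4]
grip_width: 0.0504
```

```bash
python3 -c "
from h import *
o=env.observe();print(o['position'],o['time_s'],o['ft_force'],o['tool_rot'],o['qvel']);print(delta([.40,.018,.25],86.5))"
```

```text
[0.31153628 0.29397452 0.25012151] 0.5667 [ 1.35383697 -0.71320726 -1.41967195] [[-1.43788071e-05  5.48935153e-02  9.98492214e-01]
 [-7.98856699e-05  9.98492211e-01 -5.48935162e-02]
 [-9.99999997e-01 -8.05545227e-05 -9.97192167e-06]] [-67.36102099 -23.44474733  29.71551969  -0.34938046  -6.58755131
 -64.51109438]
[0.01, -27.07, 10.35, 0.006, -0.0, 0.0]
```

{"method": "carry_out", "body": {
  "motion": [
    [[0,-4,1.5,0,0,0,5],[0,-8,3,0,0,0,5],[0,-12,4.5,0,0,0,5],[0,-16,6,0,0,0,5],[0,-20,7.5,0,0,0,5]]
  ]
}}

```text
time_s: 0.98
position: [0.3727, 0.0946, 0.2503]
tool_rot: [[0.0, 0.061, 0.998], [0.0, 0.998, -0.061], [-1.0, 0.0, 0.0]]
ft_force: [0.9, -0.7, -0.6]
grip_width: 0.05
```

{"method": "carry_out", "body": {
  "motion": [
    [[0,-4,1.6,0,0,0,5],[0,-4,1.6,0,0,0,5],[0,-4,1.6,0,0,0,5],[0,-4,1.6,0,0,0,5]]
  ]
}}

```text
time_s: 1.32
position: [0.386, 0.0559, 0.2501]
tool_rot: [[-0.001, 0.061, 0.998], [0.0, 0.998, -0.061], [-1.0, 0.0, -0.001]]
ft_force: [-0.5, 0.8, 0.4]
grip_width: 0.05
```

```bash
python3 -c "
from h import *
d=shot('wrist','w1.png');print(env.observe()['position'],d['R'].round(2).tolist())"
```

```text
[0.38588854 0.05646436 0.25011958] [[0.06, 1.0, 0.0], [0.95, -0.06, 0.32], [0.32, -0.02, -0.95]]
```

View pics/w1.png

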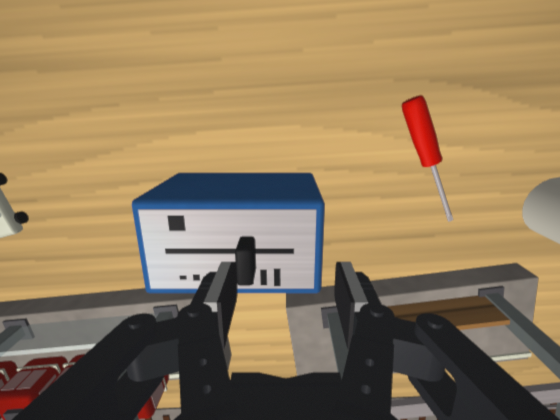

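The wrist view shows the slide grip as a black block at about (246,262), the slot from (165,251) to (294,251), and the stop square at the left (176,222).

```bash
python3 -c "
from h import *
d=load('w1.png')
print(proj(d,[.424,.018,.159]),ray(d,246,266,.159),ray(d,165,251,.125),ray(d,294,251,.125),ray(d,176,222,.125))
g=cv2.cvtColor(d['image'],cv2.COLOR_RGB2GRAY)
m=(g[210:292,225:265]<60)
for v in range(0,82,4): 
  u=np.where(m[v])[0]; print(v+210,(u.min()+225,u.max()+225) if len(u) else None)
"
```

```text
[241.18570662 268.0076101 ] [0.42244921 0.02203862 0.159     ] [ 0.42067953 -0.05567579  0.125     ] [0.42806597 0.06108583 0.125     ] [ 0.39352159 -0.04082176  0.125     ]
210 None
214 None
218 None
222 None
226 None
230 None
234 None
238 (np.int64(240), np.int64(253))
242 (np.int64(239), np.int64(253))
246 (np.int64(238), np.int64(254))
250 (np.int64(225), np.int64(264))
254 (np.int64(236), np.int64(254))
258 (np.int64(236), np.int64(254))
262 (np.int64(235), np.int64(254))
266 (np.int64(230), np.int64(254))
270 (np.int64(228), np.int64(254))
274 (np.int64(227), np.int64(264))
278 (np.int64(225), np.int64(264))
282 (np.int64(225), np.int64(264))
286 (np.int64(225), np.int64(235))
290 (np.int64(225), np.int64(236))
```

{"method": "carry_out", "body": {
  "motion": [
    [[0,-3.3,3.9,0,0,0,5],[3,-3.3,3.9,0,0,0,5],[7,-3.3,3.9,0,0,0,5],[10.2,-3.3,3.9,0,0,0,5],[10.2,-3.3,3.9,0,0,0,5]]
  ]
}}

```text
time_s: 1.78
position: [0.4203, 0.0224, 0.1439]
tool_rot: [[-0.01, 0.058, 0.998], [0.002, 0.998, -0.058], [-1.0, 0.002, -0.01]]
ft_force: [-0.7, 0.8, -1.1]
grip_width: 0.0503
```

{"method": "carry_out", "body": {
  "motion": [
    [[0,0,0,0,0,0,0],[0,0,0,0,0,0,0],[0,0,0,0,0,0,0],[0,0,0,0,0,0,0],[0,0,0,0,0,0,0]]
  ],
  "grip_force": 25
}}

```text
time_s: 2.2
position: [0.4242, 0.0205, 0.1502]
tool_rot: [[0.004, 0.06, 0.998], [-0.001, 0.998, -0.06], [-1.0, -0.0, 0.004]]
ft_force: [-1.2, 1.5, 8.0]
grip_width: 0.0133
```

{"method": "carry_out", "body": {
  "motion": [
    [[0,-1.5,0,0,0,0,0],[0,-3,0,0,0,0,0],[0,-4,0,0,0,0,0],[0,-5,0,0,0,0,0],[0,-5.5,0,0,0,0,0]]
  ]
}}

```text
time_s: 2.62
position: [0.4208, -0.0355, 0.1503]
tool_rot: [[0.004, 0.061, 0.998], [-0.001, 0.998, -0.061], [-1.0, -0.001, 0.004]]
ft_force: [-0.2, 1.5, 8.0]
grip_width: 0.0133
```

{"method": "carry_out", "body": {
  "motion": [
    [[0,-0.3,0,0,0,0,0],[0,-0.6,0,0,0,0,0],[0,-0.8,0,0,0,0,0],[0,-0.9,0,0,0,0,0],[0,-1,0,0,0,0,0]]
  ]
}}

```text
time_s: 3.03
position: [0.4203, -0.0427, 0.1502]
tool_rot: [[0.005, 0.061, 0.998], [0.004, 0.998, -0.061], [-1.0, 0.004, 0.004]]
ft_force: [2.8, 19.9, 11.3]
grip_width: 0.0133
```

{"method": "carry_out", "body": {
  "motion": [
    [[0,0.1,0,0,0,0,4],[0,0.1,0,0,0,0,4],[0,0.1,0,0,0,0,4],[-4,0.1,0,0,0,0,4],[-8,0.1,0,0,0,0,4]]
  ]
}}

```text
time_s: 3.45
position: [0.4185, -0.0434, 0.2286]
tool_rot: [[-0.004, 0.061, 0.998], [0.001, 0.998, -0.061], [-1.0, 0.001, -0.004]]
ft_force: [1.6, -1.5, -0.0]
grip_width: 0.04
```

{"method": "carry_out", "body": {
  "motion": [
    [[-4,0.1,0,0,0,0,5],[-9,0.1,0,0.1,0,0,5],[-9,2,0,0.2,0,0,5],[-9,4,0,0.3,0,0,5],[-9,4,0,0.4,0,0,5]]
  ]
}}

```text
time_s: 3.87
position: [0.4217, -0.0018, 0.3196]
tool_rot: [[0.003, 0.448, 0.894], [-0.0, 0.894, -0.448], [-1.0, 0.001, 0.003]]
ft_force: [-0.2, 0.1, -0.7]
grip_width: 0.0499
```

```bash
python3 -c "
from h import *
d=shot('wrist','w2.png');print(env.observe()['position']);print(delta([.533,.201,.30],4.6))"
```

```text
[ 0.42167179 -0.00269585  0.31903657]
[1.91, 23.2, 0.7, 1.021, 0.001, -0.001]
```

View pics/w2.png

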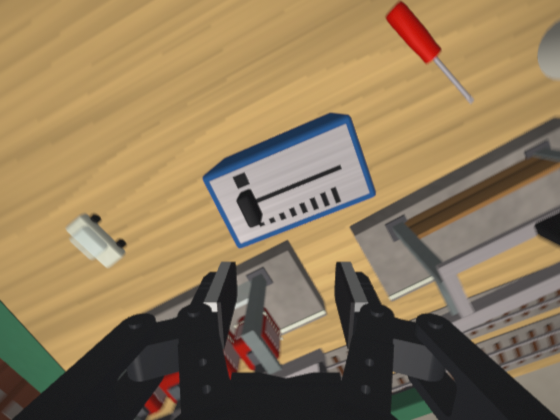

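The slide grip is now at the left (square) end of the slot, (248,207). Next is the lock.

{"method": "carry_out", "body": {
  "motion": [
    [[0,4,0,0.12,0,0,5],[0,8,0,0.24,0,0,5],[0,12,0,0.36,0,0,5],[0,14,0,0.48,0,0,5],[0,15,0,0.6,0,0,5]]
  ]
}}

```text
time_s: 4.33
position: [0.4896, 0.1334, 0.3179]
tool_rot: [[-0.0, 0.854, 0.521], [0.0, 0.521, -0.854], [-1.0, 0.0, -0.0]]
ft_force: [-0.1, 0.2, 0.4]
grip_width: 0.05
```

```bash
python3 -c "
from h import *
print(delta([.533,.23,.32],4.6))"
```

```text
[-0.21, 8.74, -5.99, 0.467, -0.001, -0.0]
```

{"method": "carry_out", "body": {
  "motion": [
    [[0,3,-2,0.12,0,0,5],[0,6,-4,0.24,0,0,5],[0,8.7,-6,0.36,0,0,5],[0,8.7,-6,0.467,0,0,5],[0,8.7,-6,0.467,0,0,5]]
  ]
}}

```text
time_s: 4.75
position: [0.5318, 0.2281, 0.3175]
tool_rot: [[-0.001, 0.997, 0.082], [-0.001, 0.082, -0.997], [-1.0, -0.001, 0.0]]
ft_force: [0.2, -0.4, 0.5]
grip_width: 0.05
```

```bash
python3 -c "
from h import *
d=shot('wrist','w3.png');print(env.observe()['position'], (-d['R'].T@d['t']).round(3))"
```

```text
[0.53153344 0.22722519 0.31785416] [0.526 0.31  0.448]
```

View pics/w3.png

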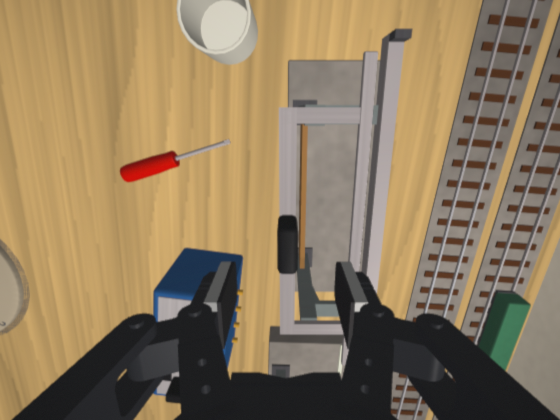

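The lock grip is at about (287,243), the lock's front bar runs from (371,55) to (357,265), and the rail lies just right of it with its end stop at (400,35).

```bash
python3 -c "
from h import *
d=load('w3.png');im=d['image']
g=cv2.cvtColor(im,cv2.COLOR_RGB2GRAY)
m=(g<50).astype(np.uint8); m[:, :265]=0; m[:,310:]=0;m[:200]=0;m[290:]=0
n,l,s,c=cv2.connectedComponentsWithStats(m); i=1+np.argmax(s[1:,4]); print(s[i],c[i])
print(ray(d,*c[i],.233),proj(d,[.533,.201,.233]))
for v in (60,100,140,180,220,250): print(v,g[v,340:410].tolist())
"
```

```text
[ 278  216   20   57 1030] [287.09126214 243.86504854]
[0.53442969 0.21242246 0.233     ] [284.02222965 257.2765684 ]
60 [126, 126, 126, 126, 129, 131, 132, 131, 131, 130, 128, 128, 128, 128, 128, 128, 127, 128, 128, 128, 127, 126, 114, 90, 114, 154, 165, 164, 163, 161, 163, 165, 165, 164, 166, 165, 160, 147, 130, 122, 96, 79, 79, 79, 78, 81, 100, 147, 163, 165, 165, 165, 165, 165, 165, 164, 165, 164, 164, 164, 164, 164, 166, 166, 166, 164, 165, 165, 166, 167]
100 [137, 136, 136, 136, 136, 135, 136, 136, 137, 138, 138, 139, 139, 139, 139, 139, 138, 137, 137, 126, 93, 114, 157, 167, 167, 164, 162, 164, 165, 166, 167, 168, 167, 161, 140, 136, 119, 85, 80, 81, 80, 82, 95, 137, 164, 167, 167, 167, 167, 167, 166, 166, 166, 167, 166, 166, 166, 167, 169, 168, 169, 170, 170, 172, 172, 171, 170, 167, 166, 165]
140 [143, 143, 142, 141, 143, 143, 144, 145, 145, 147, 149, 150, 149, 150, 149, 148, 139, 98, 115, 158, 169, 168, 165, 163, 163, 165, 166, 168, 169, 167, 159, 143, 134, 95, 82, 81, 81, 81, 90, 125, 164, 167, 167, 167, 168, 167, 168, 167, 167, 167, 167, 167, 167, 164, 162, 164, 168, 171,
[... 409 characters left out ...]

220 [140, 140, 140, 141, 142, 141, 142, 141, 141, 140, 133, 101, 110, 155, 165, 167, 164, 163, 160, 163, 166, 169, 166, 157, 143, 131, 88, 78, 80, 79, 82, 111, 169, 176, 175, 176, 176, 176, 176, 176, 176, 177, 177, 177, 176, 173, 172, 173, 173, 172, 171, 170, 167, 165, 165, 165, 165, 166, 170, 174, 177, 177, 175, 171, 168, 166, 165, 164, 162, 160]
250 [139, 139, 138, 138, 139, 140, 142, 142, 134, 97, 122, 160, 164, 165, 163, 161, 161, 164, 168, 168, 159, 133, 130, 101, 81, 78, 79, 81, 106, 164, 177, 178, 178, 179, 178, 179, 179, 180, 179, 180, 179, 177, 172, 171, 168, 166, 164, 162, 161, 161, 161, 163, 167, 172, 173, 174, 170, 165, 162, 161, 161, 160, 160, 165, 168, 169, 168, 168, 168, 169]
```

```bash
python3 -c "
from h import *
d=load('w3.png')
E=np.array([ray(d,u,v,.18)[:2] for u,v in [(387,60),(383,100),(379,140),(375,180),(371,220),(368.5,250)]])
p=np.polyfit(E[:,1],E[:,0],1);a=np.arctan(-p[0]);print(E.round(4).tolist(),np.degrees(a))
B=np.array([ray(d,u,v,.197)[:2] for u,v in [(365,60),(361.5,100),(358.5,140),(355.5,180),(352.5,220)]])
G=ray(d,287,242,.233)[:2]
for q in list(B)+[G]: print(q.round(4),'dist behind rail edge',(np.polyval(p,q[1])-q[0])*np.cos(a))
print('stop outer',ray(d,388,35,.194),ray(d,410,35,.194))
"
```

```text
[[0.6016, 0.3513], [0.6038, 0.322], [0.6062, 0.2903], [0.6087, 0.2559], [0.6115, 0.2185], [0.6142, 0.1883]] 4.3633673552387116
[0.5808 0.3474] dist behind rail edge 0.021034817317189678
[0.5826 0.3199] dist behind rail edge 0.021333196044209624
[0.5849 0.2902] dist behind rail edge 0.021259925983617305
[0.5874 0.258 ] dist behind rail edge 0.02118051942007475
[0.5902 0.223 ] dist behind rail edge 0.021094171744649226
[0.5342 0.214 ] dist behind rail edge 0.07757933574371594
stop outer [0.59537248 0.36545394 0.194     ] [0.61125292 0.36672621 0.194     ]
```

{"method": "carry_out", "body": {
  "motion": [
    [[0,0.1,2.2,0,0,0,5],[3,0.1,2.2,0,0,0,5],[6,0.1,2.2,0,0,0,5],[9,0.1,2.2,0,0,0,5],[9.8,0.1,2.2,0,0,0,5]]
  ]
}}

```text
time_s: 5.22
position: [0.5325, 0.2038, 0.2164]
tool_rot: [[-0.007, 0.996, 0.084], [-0.001, 0.084, -0.996], [-1.0, -0.007, 0.001]]
ft_force: [-0.5, -0.3, -0.2]
grip_width: 0.0496
```

{"method": "carry_out", "body": {
  "motion": [
    [[0,0,0,0,0,0,0],[0,0,0,0,0,0,0],[0,0,0,0,0,0,0],[0,0,0,0,0,0,0],[0,0,0,0,0,0,0]]
  ]
}}

```text
time_s: 5.63
position: [0.535, 0.2052, 0.2225]
tool_rot: [[0.004, 0.997, 0.082], [0.0, 0.082, -0.997], [-1.0, 0.004, 0.0]]
ft_force: [-1.1, -2.7, 7.1]
grip_width: 0.0154
```

{"method": "carry_out", "body": {
  "motion": [
    [[0,-1,0,0,0,0,0],[0,-2,0,0,0,0,0],[0,-3,0,0,0,0,0],[0,-3.3,0,0,0,0,0],[0,-3.3,0,0,0,0,0]]
  ]
}}

```text
time_s: 6.05
position: [0.5014, 0.2026, 0.2224]
tool_rot: [[0.004, 0.997, 0.082], [-0.0, 0.082, -0.997], [-1.0, 0.004, 0.0]]
ft_force: [-2.0, -1.8, 7.7]
grip_width: 0.0154
```

{"method": "carry_out", "body": {
  "motion": [
    [[0,-0.2,0,0,0,0,0],[0,-0.4,0,0,0,0,0],[0,-0.6,0,0,0,0,0],[0,-0.6,0,0,0,0,0]]
  ]
}}

```text
time_s: 6.38
position: [0.4996, 0.2024, 0.2225]
tool_rot: [[0.013, 0.997, 0.081], [0.002, 0.081, -0.997], [-1.0, 0.013, -0.001]]
ft_force: [19.0, 0.8, -1.4]
grip_width: 0.0157
```

{"method": "carry_out", "body": {
  "motion": [
    [[0,0.1,0,0,0,0,4.5],[0,0.1,0,0,0,0,4.5],[0,0.1,0,0,0,0,4.5],[-4,0.1,0,0,0,0,4.5],[-8,0.1,0,0,0,0,4.5]]
  ]
}}

```text
time_s: 6.8
position: [0.4952, 0.2022, 0.3]
tool_rot: [[-0.005, 0.997, 0.082], [-0.001, 0.082, -0.997], [-1.0, -0.005, 0.0]]
ft_force: [2.0, -0.1, 1.2]
grip_width: 0.045
```

{"method": "carry_out", "body": {
  "motion": [
    [[-2,1,4,0,0,0,5],[-2,2.5,8,0,0,0,5],[-2,4,12,0,0,0,5],[-2,6,16,0.02,0,0,5],[-2,8,20,0.03,0,0,5]]
  ]
}}

```text
time_s: 7.22
position: [0.5864, 0.018, 0.3208]
tool_rot: [[0.0, 0.999, 0.051], [0.0, 0.051, -0.999], [-1.0, 0.0, -0.0]]
ft_force: [0.6, 0.4, 0.1]
grip_width: 0.0501
```

```bash
python3 -c "
from h import *
print(delta([.612,-.16,.32],2.4))"
```

```text
[0.09, 1.64, 17.91, 0.009, -0.0, -0.0]
```

{"method": "carry_out", "body": {
  "motion": [
    [[-1,0.5,3,0,0,0,5],[-2,1,6,0,0,0,5],[-2,1.6,9,0.01,0,0,5],[-2,1.6,12,0.01,0,0,5],[-2,1.6,12,0.01,0,0,5]]
  ]
}}

```text
time_s: 7.63
position: [0.6085, -0.1039, 0.3394]
tool_rot: [[-0.001, 0.999, 0.037], [-0.001, 0.037, -0.999], [-1.0, -0.001, 0.001]]
ft_force: [0.5, -0.7, -0.2]
grip_width: 0.0498
```

```bash
python3 -c "
from h import *
d=shot('wrist','w4.png');print(env.observe()['position'], (-d['R'].T@d['t']).round(3))"
```

```text
[ 0.60828966 -0.10151279  0.33964093] [ 0.606 -0.022  0.47 ]
```

View pics/w4.png

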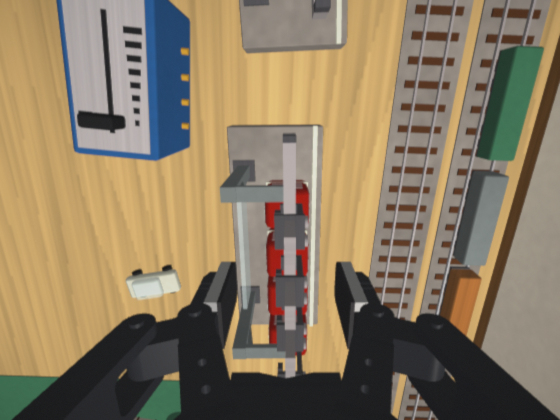

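The line rail runs from (289,135) down, with the cabins' dark shoes and tabs at v ≈ 225, 250–290 and below. I need an enlarged crop.

```bash
python3 -c "
from h import *
a=cv2.imread('pics/w4.png')[120:390,215:355]; cv2.imwrite('pics/w4c.png',cv2.resize(a,None,fx=2.2,fy=2.2,interpolation=cv2.INTER_CUBIC))
d=load('w4.png')
for y in (-.137,-.202,-.26,-.329): print([proj(d,[.612,y,z]).round() for z in (.188,.23)])
"
```

```text
[array([288., 232.]), array([288., 250.])]
[array([285., 289.]), array([285., 314.])]
[array([284., 335.]), array([283., 364.])]
[array([282., 383.]), array([281., 416.])]
```

View pics/w4c.png

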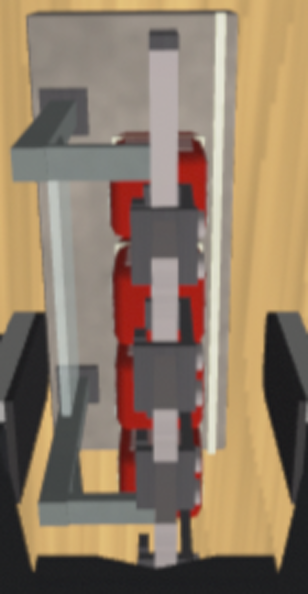

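```bash
python3 -c "
from h import *
d=load('w4.png')
a=cv2.cvtColor(d['image'],cv2.COLOR_RGB2BGR)[190:290,250:330]; a=cv2.convertScaleAbs(a,alpha=1.6,beta=10); cv2.imwrite('pics/w4d.png',cv2.resize(a,None,fx=6,fy=6,interpolation=cv2.INTER_CUBIC))
t=load('top0.png'); b=cv2.cvtColor(t['image'],cv2.COLOR_RGB2BGR)[145:185,325:425]; b=cv2.convertScaleAbs(b,alpha=1.4,beta=10)
A=cv2.resize(b,(600,240),interpolation=cv2.INTER_CUBIC); B=cv2.resize(a,(480,600)[:2],interpolation=cv2.INTER_CUBIC)[:360]
C=np.zeros((600,600,3),np.uint8);C[:240]=A;C[240:,:480]=B; cv2.imwrite('pics/w4d.png',C)
"
```

```text
(no output)
```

View pics/w4d.png

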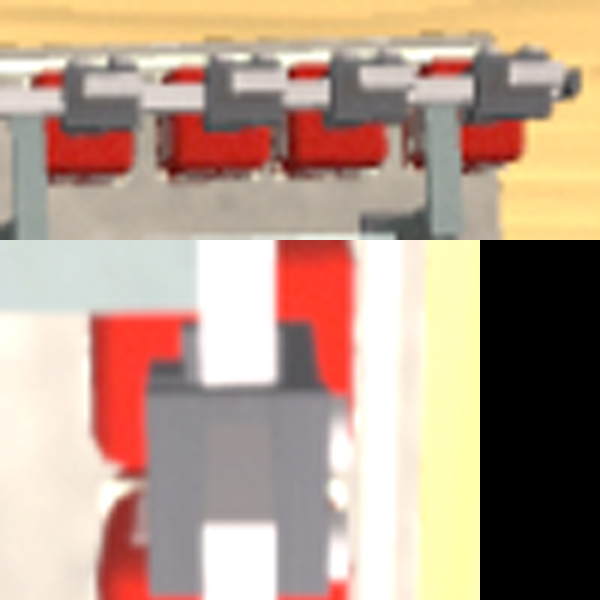

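The tab tops are the light strips inside the dark shoes. In the top view they are at u ≈ 344, 368, 390 and 415; in the wrist view cabin 1's tab top begins at (290,237).

```bash
python3 -c "
from h import *
t=load('top0.png')
for u,v in [(115,82),(256,80),(388,78),(538,73)]: print(ray(t,325+u/6,145+v/6,.23).round(4))
d=load('w4.png'); print('c1 +y edge',ray(d,289.9,237,.23))
g=cv2.cvtColor(d['image'],cv2.COLOR_RGB2GRAY); print(g[225:385,290].tolist())
print(g[250,270:310].tolist())
print('rail',ray(d,289,150,.18),ray(d,289,190,.18), 'rail end',ray(d,289,140,.194),ray(d,289,135,.194))
"
```

```text
[ 0.6135 -0.1413  0.23  ]
[ 0.6155 -0.2063  0.23  ]
[ 0.6174 -0.2673  0.23  ]
[ 0.6209 -0.3365  0.23  ]
c1 +y edge [ 0.6130205  -0.12476669  0.23      ]
[88, 89, 88, 88, 89, 89, 89, 90, 90, 89, 89, 98, 134, 161, 170, 171, 172, 171, 169, 168, 167, 166, 166, 166, 165, 167, 169, 170, 169, 167, 165, 165, 165, 168, 167, 167, 168, 168, 168, 168, 171, 172, 172, 171, 171, 171, 172, 171, 169, 147, 99, 59, 68, 81, 85, 85, 86, 87, 87, 87, 88, 88, 89, 88, 89, 88, 88, 89, 89, 88, 88, 89, 88, 89, 89, 89, 89, 90, 89, 91, 104, 142, 164, 169, 170, 168, 167, 166, 165, 165, 164, 163, 165, 168, 167, 164, 163, 163, 163, 165, 165, 165, 165, 162, 140, 106, 89, 87, 88, 87, 88, 88, 88, 88, 87, 87, 87, 88, 87, 88, 87, 88, 87, 87, 87, 87, 87, 88, 89, 88, 88, 90, 107, 144, 163, 166, 166, 163, 162, 161, 161, 160, 160, 162, 163, 162, 160, 159, 160, 160, 159, 140, 94, 43, 31, 31, 30, 32, 29, 30]
[63, 68, 68, 69, 69, 73, 75, 74, 74, 74, 74, 75, 79, 109, 160, 166, 166, 167, 166, 166, 167, 166, 167, 167, 166, 156, 96, 76, 76, 76, 76, 76, 76, 76, 76, 71, 71, 91, 128, 143]
rail [ 0.61017687 -0.05912891  0.18      ] [ 0.61166911 -0.09717889  0.18      ] rail end [ 0.60963309 -0.04873199  0.194     ] [ 0.60946701 -0.04449734  0.194     ]
```

{"method": "carry_out", "body": {
  "motion": [
    [[2,0.4,2,0,0,0,4],[6,0.4,3.8,0,0,0,4],[9.5,0.4,3.8,0,0,0,4],[12.5,0.4,3.8,0,0,0,4],[13.3,0.4,3.8,0,0,0,4]]
  ]
}}

```text
time_s: 8.1
position: [0.6122, -0.1353, 0.2024]
tool_rot: [[-0.008, 0.999, 0.043], [0.004, 0.043, -0.999], [-1.0, -0.008, -0.004]]
ft_force: [0.8, -0.1, 0.2]
grip_width: 0.0398
```

{"method": "carry_out", "body": {
  "motion": [
    [[0,0,0,0,0,0,4],[0,0,0,0,0,0,0],[0,0,0,0,0,0,0],[0,0,0,0,0,0,0],[0,0,0,0,0,0,0]]
  ],
  "grip_force": 60
}}

```text
time_s: 8.52
position: [0.6147, -0.137, 0.2099]
tool_rot: [[0.004, 0.999, 0.042], [-0.002, 0.042, -0.999], [-1.0, 0.004, 0.002]]
ft_force: [-0.8, 0.6, 8.2]
grip_width: 0.0091
```

```bash
python3 -c "
from h import *
o=env.observe();print(o['position'],o['ft_force'],o['grip_width'],o['tool_rot'].round(3).tolist());print(shot('wrist','w5.png')['cx'])"
```

```text
[ 0.61474711 -0.13699393  0.20985877] [-0.81551819  0.63578618  8.19001263] 0.009129766291324672 [[0.004, 0.999, 0.042], [-0.002, 0.042, -0.999], [-1.0, 0.004, 0.002]]
285.371483792575
```

View pics/w5.png

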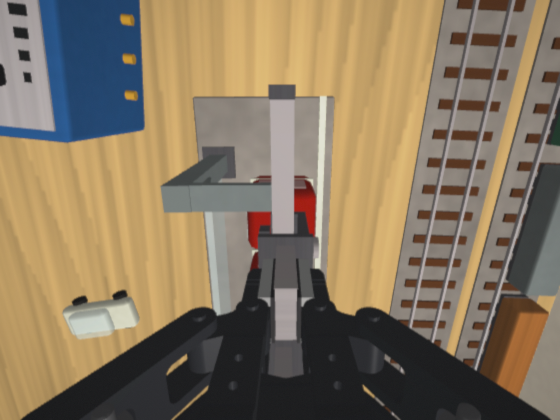

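The cabin is gripped: the tab lies between the pads at (287,300), and the line rail's end stop is at (282,92).

{"method": "carry_out", "body": {
  "motion": [
    [[-1,0,0,0,0,0,0],[-2,0,0,0,0,0,0],[-2,1,0,0,0,0,0],[-2,2,0,0,0,0,0],[-2,3,0,0,0,0,0]]
  ]
}}

```text
time_s: 8.98
position: [0.6445, -0.1359, 0.2285]
tool_rot: [[0.001, 0.999, 0.042], [-0.0, 0.042, -0.999], [-1.0, 0.001, 0.001]]
ft_force: [0.7, 0.5, -3.1]
grip_width: 0.0092
```

{"method": "carry_out", "body": {
  "motion": [
    [[0,0,-2,0,0,0,0],[0,0,-5,0,0,0,0],[0,0,-8,0,0,0,0],[0,0,-11,0,0,0,0],[0,0,-14,0,0,0,0]]
  ]
}}

```text
time_s: 9.4
position: [0.6381, 0.0053, 0.2282]
tool_rot: [[0.001, 0.999, 0.041], [-0.0, 0.041, -0.999], [-1.0, 0.001, 0.0]]
ft_force: [-0.6, -0.5, -2.7]
grip_width: 0.0091
```

```bash
python3 -c "
from h import *
d=load('w5.png');g=cv2.cvtColor(d['image'],cv2.COLOR_RGB2GRAY)
for v in (120,150,200): 
  r=g[v,255:315].astype(int); print(v,r.tolist()[::1])
T=np.array([.61475,-.137,.2099])
for v in (120,150,200):
  X=ray(d,283,v,.18); print(X, T[0]-.042*(X[1]-T[1])/1-X[0])
o=env.observe();print(o['position'],o['ft_force'],o['grip_width']);print(delta([.6425,.26,.23],4.4))"
```

```text
120 [137, 137, 137, 138, 139, 139, 139, 139, 138, 138, 138, 138, 137, 138, 143, 159, 173, 175, 175, 175, 175, 175, 175, 175, 175, 175, 175, 175, 175, 175, 175, 175, 175, 175, 175, 176, 175, 175, 171, 157, 143, 141, 142, 142, 141, 141, 142, 143, 142, 143, 144, 145, 145, 145, 145, 146, 146, 146, 147, 147]
150 [143, 143, 143, 142, 143, 143, 143, 143, 143, 143, 142, 143, 141, 141, 140, 147, 172, 175, 176, 175, 175, 176, 175, 175, 175, 176, 176, 176, 176, 176, 176, 175, 176, 176, 176, 176, 176, 176, 172, 155, 148, 148, 148, 148, 147, 147, 147, 145, 146, 146, 146, 147, 147, 148, 147, 147, 146, 146, 147, 147]
200 [126, 127, 128, 128, 129, 128, 129, 129, 129, 129, 129, 128, 128, 128, 127, 130, 142, 170, 174, 174, 174, 175, 174, 174, 175, 175, 174, 174, 175, 175, 175, 175, 175, 175, 175, 175, 175, 174, 163, 95, 68, 69, 70, 69, 69, 67, 68, 69, 68, 68, 69, 70, 68, 69, 70, 69, 70, 70, 70, 70]
[ 0.61077892 -0.06095376  0.18      ] 0.0007771329434377305
[ 0.61133839 -0.07565642  0.18      ] 0.000835179223719007
[ 0.61235091 -0.10226534  0.18      ] 0.0009402315702886632
[0.63807582 0.00530882 0.22820644] [-0.58766384 -0.52636017 -2.71553703] 0.009136988722091385
[-0.18, 1.5, -25.43, -0.035, 0.0, -0.001]
```

{"method": "carry_out", "body": {
  "motion": [
    [[0,0.1,-3,-0.01,0,0,0],[0,0.3,-6.5,-0.02,0,0,0],[0,0.6,-10,-0.036,0,0,0],[0,0.8,-13.5,-0.036,0,0,0],[0,0.9,-17,-0.036,0,0,0]]
  ]
}}

```text
time_s: 9.82
position: [0.6386, 0.1689, 0.2226]
tool_rot: [[-0.012, 0.997, 0.072], [-0.014, 0.072, -0.997], [-1.0, -0.013, 0.013]]
ft_force: [-0.3, -1.4, -2.9]
grip_width: 0.0003
```

{"method": "carry_out", "body": {
  "motion": [
    [[0,0.1,-4,0,0,0,0],[0,0.1,-8,0,0,0,0],[0,0.1,-11,0,0,0,0],[0,0.1,-12.3,0,0,0,0],[0,0.1,-12.3,0,0,0,0]]
  ]
}}

```text
time_s: 10.23
position: [0.6309, 0.2999, 0.2282]
tool_rot: [[0.001, 0.997, 0.081], [0.001, 0.081, -0.997], [-1.0, 0.001, -0.001]]
ft_force: [0.7, 0.0, 0.6]
grip_width: 0.0003
```

```bash
cat >> h.py <<'E'
def railchk(fn,rows=(100,130,160,190),u0=180,u1=400,show=False):
    """offset of rail centre line from TCP along tool y, seen in the wrist camera (rail top z .18)"""
    d=shot('wrist',fn); o=env.observe(); g=cv2.cvtColor(d['image'],cv2.COLOR_RGB2GRAY)
    p,R=np.array(o['position']),np.array(o['tool_rot']); print(p.round(4),R[:,1].round(3),np.round(o['ft_force'],1),round(o['grip_width'],4))
    return d,g,p,R
E
python3 -c "
from h import *
d,g,p,R=railchk('w6.png')
P=[.6156,.2559]; a=np.radians(4.36)
print('pred rail x at p.y',P[0]-np.tan(a)*(p[1]-P[1]))"
```

```text
[0.6314 0.2978 0.228 ] [0.997 0.079 0.001] [ 0.  -0.9  0.4] -0.0001
pred rail x at p.y 0.6124069814282156
```

View pics/w6.png

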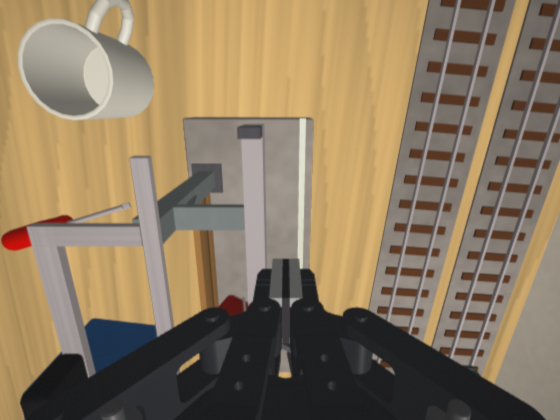

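The grip was lost. The tool was only about 12 mm to +x at the garage's near end, so the lip caught the end stop. A red patch is visible at (232,305), so I look from the scene camera.

```bash
python3 -c "
from h import *
d=shot('scene','s2.png'); a=cv2.imread('pics/s2.png')[170:400,90:450]; cv2.imwrite('pics/s2c.png',cv2.resize(a,None,fx=2.2,fy=2.2,interpolation=cv2.INTER_CUBIC))
M=[.619,.2065]
"
```

```text
(no output)
```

View pics/s2c.png

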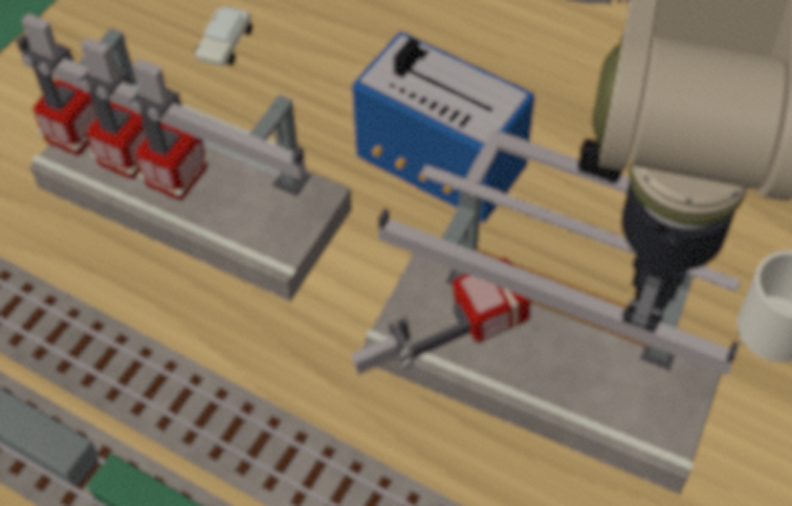

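Cabin 1 lies on its side on the garage platform: the box is at crop (490,300) and the tab points off the platform's edge at (365,358). I'll pick it up by the tab, tilt it upright and stand it on free table.

{"method": "carry_out", "body": {
  "motion": [
    [[-3,0,0,0,0,0,0],[-7,0,0,0,0,0,0],[-11,-1,2,0,0,0,3],[-13,-2,5,0,0,0,3],[-13,-3,6,0,0,0,3]]
  ]
}}

```text
time_s: 10.75
position: [0.6072, 0.2301, 0.364]
tool_rot: [[0.011, 0.997, 0.073], [0.001, 0.073, -0.997], [-1.0, 0.011, 0.0]]
ft_force: [0.8, 0.8, 0.5]
grip_width: 0.0299
```

```bash
python3 -c "
from h import *
d=load('s2.png')
for u,v,z in [(355,363,.055),(385,345,.06),(405,340,.07),(455,328,.07),(470,275,.1),(500,265,.1),(480,340,.04),(528,313,.04)]: print((u,v),ray(d,u/2.2+90,v/2.2+170,z).round(3))
w=shot('wrist','w7.png'); print(env.observe()['position'])
"
```

```text
(355, 363) [0.706 0.066 0.055]
(385, 345) [0.678 0.083 0.06 ]
(405, 340) [0.67  0.099 0.07 ]
(455, 328) [0.636 0.134 0.07 ]
(470, 275) [0.595 0.127 0.1  ]
(500, 265) [0.572 0.146 0.1  ]
(480, 340) [0.62  0.153 0.04 ]
(528, 313) [0.571 0.18  0.04 ]
[0.6057713  0.22962158 0.36204781]
```

View pics/w7.png

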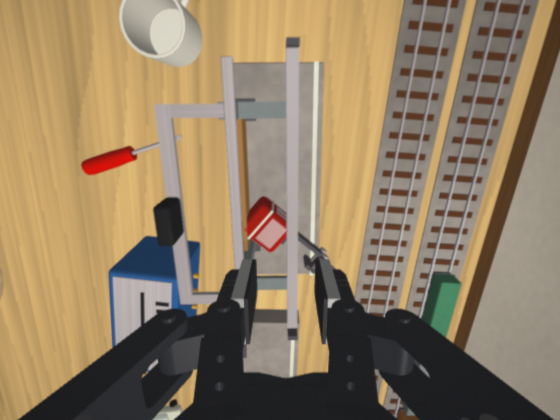

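The box is at (268,222), partly under the garage rail, with the hanger running to about (325,262), hidden behind the finger. I'll shift for a clear view of the tab.

{"method": "carry_out", "body": {
  "motion": [
    [[0,1,3,0,0,0,6],[0,2.5,7,0,0,0,8],[0,4,10,0,0,0,8],[0,4,11,0,0,0,8],[0,4,11,0,0,0,8]]
  ]
}}

```text
time_s: 11.22
position: [0.6554, 0.124, 0.3567]
tool_rot: [[-0.001, 0.997, 0.072], [-0.001, 0.072, -0.997], [-1.0, -0.001, 0.0]]
ft_force: [-0.3, 0.2, -0.4]
grip_width: 0.0797
```

```bash
python3 -c "
from h import *
w=shot('wrist','w8.png'); print(env.observe()['position'])
q=proj(w,[.67,.095,.07]).astype(int); print(q)
x0,y0=max(q[0]-90,0),max(q[1]-75,0); print(x0,y0)
a=cv2.imread('pics/w8.png')[y0:y0+150,x0:x0+190]; a=cv2.convertScaleAbs(a,alpha=1.4,beta=10); cv2.imwrite('pics/w8c.png',cv2.resize(a,None,fx=4,fy=4,interpolation=cv2.INTER_CUBIC))
"
```

```text
[0.65480116 0.12620352 0.35713041]
[294 192]
204 117
```

View pics/w8c.png

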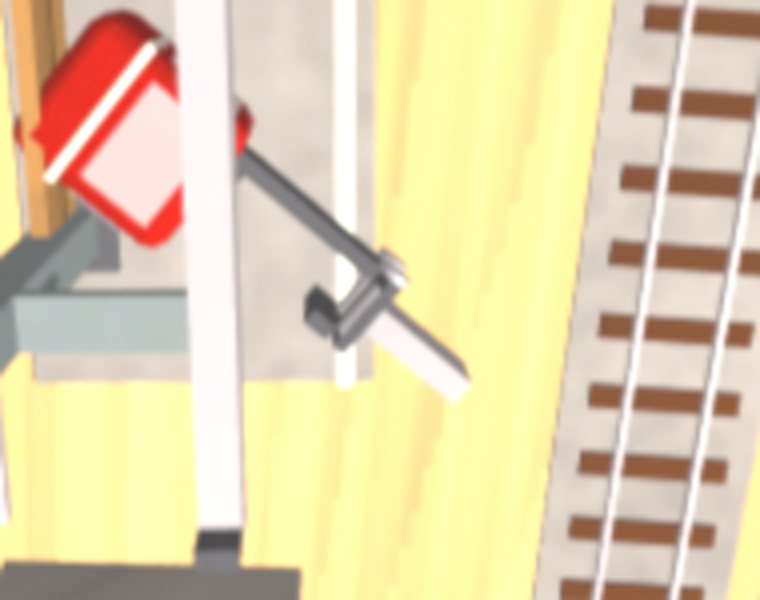

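The tab is seen edge-on (10 mm) from crop (375,320) to (462,385). The lip is at lower left and the arm at upper right, so cabin y points up.

```bash
python3 -c "
from h import *
w=load('w8.png')
P=lambda u,v,z: ray(w,204+u/4,117+v/4,z)
A=P(378,318,.078);B=P(458,382,.078);print(A,B,np.linalg.norm(B-A))
h=P(465,385,.078)-P(250,165,.074); print('arm dir',np.degrees(np.arctan2(h[1],h[0])));h=B-A;az=np.arctan2(h[1],h[0]);print(np.degrees(az))
az=np.radians(np.degrees(az)); H=np.array([np.cos(az),np.sin(az)]);Y=np.array([-H[1],H[0]])
nx=np.array([np.cos(np.radians(4.36)),np.sin(np.radians(4.36))])
G=B[:2]-.014*H; print('grasp',G)
R0=np.array([.6156,.2559])
D=(G-R0)@nx-.006
for a,b in((.0425,.038),(.038,.0425)): print('clear',D-(a*abs(Y@nx)+b*abs(H@nx)))
print('rail end local y', (G-np.array([.619,.2065]))@np.array([-nx[1],nx[0]]))
print(delta([G[0],G[1],.20],np.degrees(az)-90), env.observe()['q'])
"
```

```text
[0.6755601  0.09187695 0.078     ] [0.7052468  0.07081591 0.078     ] 0.03639872147309474
arm dir -41.788127309072415
-35.353551080703255
grasp [0.69382844 0.07891659]
clear 0.002160444201568544
clear 0.0015741001107800745
rail end local y -0.13290286498496223
[15.71, 3.55, 5.01, 2.262, 0.001, 0.0] [ 7.59325372e-01  3.28862785e+01  3.72223229e+01  3.65650067e-03
  1.09921707e+02 -3.49293545e+00]
```

{"method": "carry_out", "body": {
  "motion": [
    [[0,0,0,0.12,0,0,4],[0,0,0,0.24,0,0,4],[0,0,0,0.36,0,0,4],[0,0,0,0.48,0,0,4],[0,0,0,0.6,0,0,4]]
  ]
}}

```text
time_s: 11.68
position: [0.6539, 0.1296, 0.3578]
tool_rot: [[0.0, 0.864, -0.503], [0.0, -0.503, -0.864], [-1.0, 0.0, -0.0]]
ft_force: [0.4, 0.6, 0.2]
grip_width: 0.0402
```

{"method": "carry_out", "body": {
  "motion": [
    [[0,0,0,0.12,0,0,4],[0,0,0,0.24,0,0,4],[0,0,0,0.36,0,0,4],[0,0,0,0.48,0,0,4],[0,0,0,0.6,0,0,4]]
  ]
}}

```text
time_s: 12.1
position: [0.6539, 0.1297, 0.3578]
tool_rot: [[0.0, 0.43, -0.903], [0.0, -0.903, -0.43], [-1.0, -0.0, -0.001]]
ft_force: [1.1, -0.4, 0.3]
grip_width: 0.0402
```

{"method": "carry_out", "body": {
  "motion": [
    [[0,0,0,0.12,0,0,4],[0,0,0,0.24,0,0,4],[0,0,0,0.36,0,0,4],[0,0,0,0.48,0,0,4],[0,0,0,0.6,0,0,4]]
  ]
}}

```text
time_s: 12.52
position: [0.6539, 0.1297, 0.3578]
tool_rot: [[0.0, -0.155, -0.988], [0.0, -0.988, 0.155], [-1.0, -0.0, -0.0]]
ft_force: [1.0, -0.1, -0.5]
grip_width: 0.0401
```

```bash
cat >> h.py <<'E'
def deltaR(pos,R1):
    o=env.observe(); R=np.array(o['tool_rot'])
    return (R.T@(np.array(pos)-o['position'])*100).round(2).tolist()+Ro.from_matrix(R.T@R1).as_rotvec().round(3).tolist()
def tilt(az,deg): # rotate about tool y; + : tool x swings towards -(tool z)
    return Rt(az)@Ro.from_euler('y',deg,degrees=True).as_matrix()
E
python3 -c "
from h import *
o=env.observe();print(o['position'],o['q'].round(1))
R=tilt(-125.4,12);R2=tilt(-125.4,-12);print(R[:,0],R2[:,0])
H=np.array([.816,-.579,0])
for r in(R,R2):
  if r[:,0]@H<0: print(deltaR(np.array([.6938,.0789,.066])-.12*r[:,0],r))"
```

```text
[0.65386229 0.12966333 0.35783416] [  1.1  32.8  37.2   0.  109.9 100. ]
[ 0.1694746  -0.12043933 -0.9781476 ] [-0.1694746   0.12043933 -0.9781476 ]
[17.45, 5.51, -6.96, 0.46, -0.206, -0.048]
```

{"method": "carry_out", "body": {
  "motion": [
    [[2,1.5,-2,0.11,-0.05,0,4],[5,3.5,-4.5,0.22,-0.1,-0.02,4],[8,5.5,-7,0.33,-0.15,-0.03,4],[12,5.5,-7,0.44,-0.2,-0.048,4],[14,5.5,-7,0.46,-0.206,-0.048,4]]
  ]
}}

```text
time_s: 12.93
position: [0.7154, 0.0619, 0.211]
tool_rot: [[-0.179, -0.582, -0.793], [0.122, -0.813, 0.569], [-0.976, 0.005, 0.217]]
ft_force: [-0.1, -0.1, -1.4]
grip_width: 0.04
```

```bash
python3 -c "
from h import *
w=shot('wrist','w9.png')
o=env.observe();print(o['position'],o['q'].round(1))
R=tilt(-125.4,-12)
print(deltaR(np.array([.6938,.0789,.066])-.06*R[:,0],R),deltaR(np.array([.6938,.0789,.066]),R))
p=proj(w,[.6938,.0789,.078]);print(p)
cv2.imwrite('pics/w9c.png',cv2.resize(cv2.imread('pics/w9.png')[150:420,120:460],None,fx=2,fy=2))
"
```

```text
[0.71420622 0.06300616 0.20808772] [ -6.4  46.4  35.4   6.1 109.5 120.5]
[8.43, -0.17, -0.53, -0.001, 0.012, -0.007] [14.43, -0.22, -0.61, -0.001, 0.012, -0.007]
[283.89141348 202.13572697]
```

View pics/w9c.png

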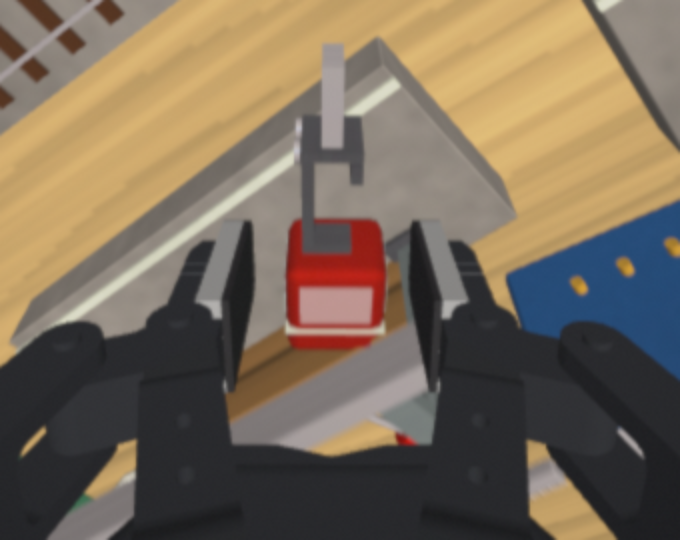

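The tab stands centred between the open fingers at crop (333,95), so I descend.

{"method": "carry_out", "body": {
  "motion": [
    [[3,-0.1,-0.3,0,0,0,4],[6,-0.2,-0.5,0,0,0,4],[9,-0.2,-0.6,0,0,0,4],[11,-0.2,-0.6,0,0,0,4],[11,-0.2,-0.6,0,0,0,4]]
  ]
}}

```text
time_s: 13.4
position: [0.7006, 0.0769, 0.1058]
tool_rot: [[-0.177, -0.573, -0.8], [0.12, -0.82, 0.56], [-0.977, 0.003, 0.213]]
ft_force: [-0.6, 0.2, -1.4]
grip_width: 0.0403
```

{"method": "carry_out", "body": {
  "motion": [
    [[1,0,0,0,0,0,4],[2,0,0,0,0,0,4],[3,0,0,0,0,0,4],[3.5,0,0,0,0,0,4],[3.5,0,0,0,0,0,4]]
  ]
}}

```text
time_s: 13.82
position: [0.6963, 0.0791, 0.0732]
tool_rot: [[-0.172, -0.575, -0.8], [0.12, -0.818, 0.563], [-0.978, 0.001, 0.21]]
ft_force: [0.3, 1.0, -0.8]
grip_width: 0.0401
```

{"method": "carry_out", "body": {
  "motion": [
    [[0,0,0,0,0,0,0],[0,0,0,0,0,0,0],[0,0,0,0,0,0,0],[0,0,0,0,0,0,0],[0,0,0,0,0,0,0]]
  ],
  "grip_force": 110
}}

```text
time_s: 14.23
position: [0.6971, 0.0786, 0.0747]
tool_rot: [[-0.169, -0.576, -0.8], [0.119, -0.818, 0.563], [-0.978, 0.0, 0.207]]
ft_force: [0.3, -1.3, 2.1]
grip_width: 0.0072
```

{"method": "carry_out", "body": {
  "motion": [
    [[0,0,0,0,0,0,3],[0,0,0,0,0,0,3],[0.5,0,0,0,0,0,3],[1,0,0,0,0,0,3],[1,0,0,0,0,0,3]]
  ]
}}

```text
time_s: 14.65
position: [0.6943, 0.0804, 0.0628]
tool_rot: [[-0.173, -0.575, -0.799], [0.12, -0.818, 0.563], [-0.978, 0.002, 0.21]]
ft_force: [-0.5, -0.0, 0.0]
grip_width: 0.0303
```

{"method": "carry_out", "body": {
  "motion": [
    [[0,0,0,0,0,0,0],[0,0,0,0,0,0,0],[0,0,0,0,0,0,0],[0,0,0,0,0,0,0],[0,0,0,0,0,0,0]]
  ]
}}

```text
time_s: 15.07
position: [0.695, 0.0801, 0.0644]
tool_rot: [[-0.171, -0.575, -0.8], [0.119, -0.818, 0.563], [-0.978, 0.001, 0.208]]
ft_force: [-1.2, 0.3, -0.0]
grip_width: 0.0078
```

```bash
python3 -c "
from h import *
p=env.observe()['position']
print(deltaR(p+[0,0,.015],tilt(-125.4,-12)))
print(deltaR(p+[.012,0,.015],tilt(-145.4,-12)))"
```

```text
[-1.47, 0.0, 0.31, 0.005, 0.0, -0.002]
[-1.67, -0.69, -0.65, 0.346, 0.0, -0.074]
```

{"method": "carry_out", "body": {
  "motion": [
    [[-0.8,0,0.15,0,0,0,0],[-1.5,0,0.3,0,0,0,0],[-1.6,-0.25,-0.1,0.115,0,-0.025,0],[-1.65,-0.5,-0.4,0.23,0,-0.05,0],[-1.67,-0.7,-0.65,0.346,0,-0.074,0]]
  ]
}}

```text
time_s: 15.48
position: [0.7079, 0.08, 0.0803]
tool_rot: [[-0.116, -0.827, -0.551], [0.172, -0.563, 0.808], [-0.978, -0.001, 0.207]]
ft_force: [0.3, -0.3, -2.7]
grip_width: 0.0083
```

```bash
python3 -c "
from h import *
o=env.observe();p=o['position'];print(o['ft_force'],o['wrist_torque'],o['grip_width'],o['q'].round(1))
print(deltaR([.706,-.02,.085],tilt(-145.4,-12)))
print(deltaR([.70,-.13,.088],tilt(-145.4,-12)))"
```

```text
[ 0.29913098 -0.29068525 -2.73208841] [-0.34341523 -0.29165392  0.05712361] 0.008284286007852824 [ -6.2  48.4  52.1   9.1  87.3 138.4]
[-2.16, 5.78, -7.89, -0.006, -0.001, 0.002]
[-4.27, 12.47, -16.39, -0.006, -0.001, 0.002]
```

{"method": "carry_out", "body": {
  "motion": [
    [[-0.8,2,-2.7,0,0,0,0],[-1.6,4.2,-5.6,0,0,0,0],[-2.5,6.8,-9,0,0,0,0],[-3.3,9.3,-12.3,0,0,0,0],[-4.2,11.8,-15.6,0,0,0,0]]
  ]
}}

```text
time_s: 15.9
position: [0.7017, -0.1182, 0.0888]
tool_rot: [[-0.117, -0.823, -0.556], [0.171, -0.568, 0.805], [-0.978, -0.001, 0.207]]
ft_force: [0.8, 0.2, -3.2]
grip_width: 0.008
```

```bash
python3 -c "
from h import *
o=env.observe();p=o['position'];print(p,o['ft_force'],o['wrist_torque'],o['grip_width'],o['q'].round(1))
print(deltaR([.70,-.13,.29],tilt(-145.4,-12)))"
```

```text
[ 0.70167087 -0.11824712  0.08877289] [ 0.79152579  0.20282741 -3.2199754 ] [-0.34572282 -0.33581985 -0.03392174] 0.007973019890990706 [-21.4  49.1  49.1   6.7  91.8 123.6]
[-19.87, 0.79, 3.31, 0.0, -0.001, 0.001]
```

{"method": "carry_out", "body": {
  "motion": [
    [[0,-1.0,0,0,0,0,0],[0,-1.8,0,0,0,0,0],[0,-1.8,0,0,0,0,0],[-2.5,-1.8,0.5,0,0,0,0],[-6,-1.8,1.3,0,0,0,0]]
  ]
}}

```text
time_s: 16.32
position: [0.7152, -0.104, 0.1463]
tool_rot: [[-0.126, -0.822, -0.556], [0.173, -0.57, 0.803], [-0.977, 0.005, 0.214]]
ft_force: [0.1, 0.9, -2.5]
grip_width: 0.0078
```

{"method": "carry_out", "body": {
  "motion": [
    [[-3.5,0,0.8,0,0,0,0],[-7,0,1.5,0,0,0,0],[-10.5,0,2.2,0,0,0,0],[-14,0,2.9,0,0,0,0],[-14,0,2.9,0,0,0,0]]
  ]
}}

```text
time_s: 16.73
position: [0.7174, -0.105, 0.3011]
tool_rot: [[-0.106, -0.822, -0.56], [0.167, -0.57, 0.805], [-0.98, -0.008, 0.197]]
ft_force: [0.8, 0.3, -0.7]
grip_width: 0.0078
```

```bash
python3 -c "
from h import *
o=env.observe();p=o['position'];print(p,o['ft_force'],o['wrist_torque'],o['grip_width'],o['q'].round(1))
print(deltaR([.55,-.20,.33],tilt(-125.4,0)))"
```

```text
[ 0.71739578 -0.10495223  0.30114983] [ 0.83586386  0.26892535 -0.66498205] [-0.37845522 -0.26458974  0.00368955] 0.007788784922363875 [-20.   45.8  21.9   8.1 121.2 128.8]
[-2.64, 19.15, 2.3, -0.345, 0.195, 0.042]
```

```bash
python3 -c "
from h import *
print(deltaR([.58,-.15,.35],tilt(-126,0)))
print(deltaR([.58,-.15,.35],tilt(-126,10)))"
```

```text
[-4.09, 13.82, 5.03, -0.334, 0.195, 0.041]
[-4.09, 13.82, 5.03, -0.338, 0.368, 0.012]
```

{"method": "carry_out", "body": {
  "motion": [
    [[-1.5,2.8,1,-0.07,0.04,0.01,0],[-3,5.6,2,-0.14,0.08,0.02,0],[-4,8.4,3,-0.2,0.12,0.03,0],[-4.1,11.2,4,-0.27,0.16,0.04,0],[-4.1,13.8,5,-0.334,0.195,0.041,0]]
  ]
}}

```text
time_s: 17.15
position: [0.5788, -0.1504, 0.3434]
tool_rot: [[-0.011, -0.585, -0.811], [0.002, -0.811, 0.585], [-1.0, 0.004, 0.01]]
ft_force: [0.6, 0.3, -1.8]
grip_width: 0.0078
```

```bash
python3 -c "
from h import *
print(env.observe()['position'],env.observe()['q'].round(1))
for t in (15,30): print(deltaR([.47,-.185,.36],tilt(-126,t)))"
```

```text
[ 0.57879557 -0.150388    0.34336807] [-2.580e+01  2.470e+01  5.330e+01 -1.000e-01  1.026e+02  9.990e+01]
[-1.56, 9.18, 6.82, 0.004, 0.272, -0.004]
[-1.56, 9.18, 6.82, 0.005, 0.534, -0.003]
```

{"method": "carry_out", "body": {
  "motion": [
    [[-0.5,2.5,1.8,0,0.1,0,0],[-1,5,3.7,0,0.21,0,0],[-1.5,7.5,5.5,0,0.32,0,0],[-1.6,9.2,6.8,0,0.43,0,0],[-1.6,9.2,6.8,0,0.53,0,0]]
  ]
}}

```text
time_s: 17.57
position: [0.4681, -0.1846, 0.3609]
tool_rot: [[0.401, -0.59, -0.701], [-0.298, -0.808, 0.509], [-0.866, 0.005, -0.5]]
ft_force: [1.3, 0.2, -2.2]
grip_width: 0.008
```

```bash
python3 -c "
from h import *
print(env.observe()['position'],env.observe()['q'].round(1))
for t in (60,): print(deltaR([.47,-.185,.34],tilt(-126,t)))"
```

```text
[ 0.46807022 -0.18460452  0.36093386] [-34.5   1.4  86.9  -1.2  61.7  91.8]
[1.9, -0.09, 0.89, 0.002, 0.524, -0.005]
```

{"method": "carry_out", "body": {
  "motion": [
    [[0.3,0,0.2,0,0.11,0,0],[0.6,0,0.4,0,0.22,0,0],[1,0,0.6,0,0.33,0,0],[1.5,0,0.8,0,0.43,0,0],[1.9,0,0.9,0,0.524,0,0]]
  ]
}}

```text
time_s: 17.98
position: [0.4715, -0.1845, 0.3384]
tool_rot: [[0.699, -0.587, -0.408], [-0.509, -0.809, 0.293], [-0.503, 0.003, -0.865]]
ft_force: [0.3, -0.5, -3.3]
grip_width: 0.0078
```

```bash
python3 -c "
from h import *
o=env.observe();print(o['position'],o['q'].round(1),o['tool_rot'][:,0])
d=shot('scene','s3.png'); p=proj(d,o['position']).astype(int); print(p)
a=cv2.imread('pics/s3.png')[max(p[1]-90,0):p[1]+150,max(p[0]-130,0):p[0]+130]; cv2.imwrite('pics/s3c.png',cv2.resize(a,None,fx=2.2,fy=2.2,interpolation=cv2.INTER_CUBIC))
print(deltaR([.47,-.185,.18],tilt(-126,65)))"
```

```text
[ 0.47148789 -0.1845285   0.33839395] [-33.8  -2.3 109.9  -8.9  12.7  99.6] [ 0.69873454 -0.50909407 -0.50258658]
[199 121]
[7.82, 0.1, 13.39, 0.003, 0.09, -0.0]
```

View pics/s3c.png

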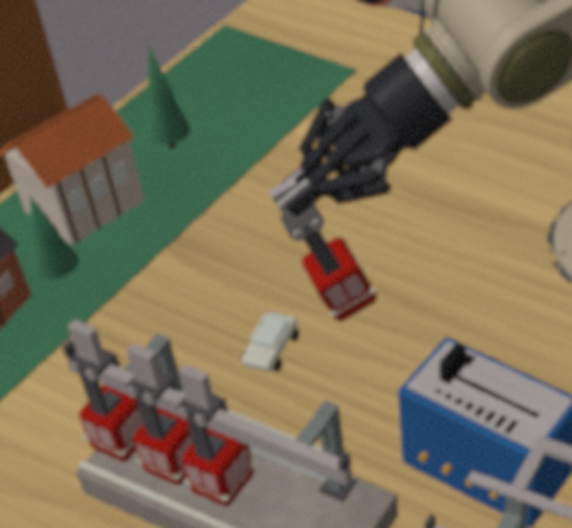

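The cabin hangs from the grip at about (330,270), roughly 20° off upright, its top leaning away from the robot. Joint 5 is near its limit here, so I work out a farther place to stand it.

```bash
cat > k.py <<'E'
import numpy as np
from scipy.optimize import least_squares
D=[((21.84,74.39,83.86),(.246,.491,.242)),((32.89,37.22,109.92),(.6548,.1262,.3571)),((24.7,53.3,102.6),(.5788,-.1504,.3434)),((1.4,86.9,61.7),(.468,-.1846,.3609))]
r=lambda p:np.sqrt(max(p[0]**2+p[1]**2-.117**2,0))
def fk(P,q):
    a,L1,L2,b,L3,z0=P; q=np.radians(q); s=q[0]+q[1]
    return np.array([a+L1*np.sin(q[0])+L2*np.sin(s+b)+L3*np.sin(s+q[2]), z0+L1*np.cos(q[0])+L2*np.cos(s+b)+L3*np.cos(s+q[2])])
S=least_squares(lambda P:np.concatenate([fk(P,q)-[r(p),p[2]] for q,p in D]),[0,.4,.4,0,.25,.3])
P=S.x
if __name__=='__main__':
    print(P.round(3),np.abs(S.fun).max())
    for R in (.5,.56,.6,.64):
      for T in (55,65,75):
        f=lambda q:np.r_[(fk(P,q)-[R,.18])*1000,q[0]+q[1]+q[2]-(180-T)]
        s=least_squares(f,[30,90,20]); print(R,T,s.x.round(1),round(s.cost,4))
E
python3 k.py
```

```text
[0.001 0.536 0.365 0.29  0.245 0.131] 0.0002622211653118822
0.5 55 [ 15.  122.5 -12.5] 0.0
0.5 65 [ 19.7 128.4 -33.2] 0.0
0.5 75 [ 27.2 133.5 -55.7] 0.0
0.56 55 [ 19.3 114.3  -8.6] 0.0
0.56 65 [ 22.9 119.9 -27.8] 0.0
0.56 75 [ 28.5 124.4 -47.9] 0.0
0.6 55 [ 22.1 108.7  -5.8] 0.0
0.6 65 [ 25.1 114.1 -24.2] 0.0
0.6 75 [ 29.9 118.4 -43.3] 0.0
0.64 55 [ 24.9 102.9  -2.8] 0.0
0.64 65 [ 27.5 108.2 -20.7] 0.0
0.64 75 [ 31.6 112.4 -39. ] 0.0
```

{"method": "carry_out", "body": {
  "motion": [
    [[0,0,0,0,-0.11,0,0],[0,0,0,0,-0.22,0,0],[0,0,0,0,-0.33,0,0],[0,0,0,0,-0.44,0,0],[0,0,0,0,-0.55,0,0]]
  ]
}}

```text
time_s: 18.45
position: [0.4721, -0.185, 0.3401]
tool_rot: [[0.375, -0.587, -0.717], [-0.275, -0.809, 0.519], [-0.885, 0.003, -0.465]]
ft_force: [-0.1, -0.1, -2.4]
grip_width: 0.0076
```

```bash
python3 -c "
from h import *
o=env.observe();print(o['position'],o['q'].round(1),o['grip_width'])
print(deltaR([.45,-.30,.36],tilt(-109,5)));print(deltaR([.42,-.42,.36],tilt(-92,0)))"
```

```text
[ 0.47211274 -0.18501445  0.34008104] [-34.4   3.2  87.6  -1.   61.5  91.8] 0.00763944264631509
[0.57, 10.61, -5.31, -0.285, -0.393, -0.086]
[2.74, 22.08, -9.38, -0.58, -0.469, -0.146]
```

{"method": "carry_out", "body": {
  "motion": [
    [[0.1,2.2,-1.1,-0.06,-0.08,-0.02,0],[0.2,4.4,-2.2,-0.12,-0.16,-0.04,0],[0.3,6.6,-3.3,-0.17,-0.24,-0.05,0],[0.4,8.8,-4.4,-0.23,-0.32,-0.07,0],[0.57,10.6,-5.3,-0.285,-0.393,-0.086,0]]
  ]
}}

```text
time_s: 18.87
position: [0.4497, -0.3017, 0.3606]
tool_rot: [[0.085, -0.324, -0.942], [-0.029, -0.946, 0.322], [-0.996, 0.0, -0.09]]
ft_force: [-0.1, -0.4, -3.9]
grip_width: 0.0077
```

```bash
python3 -c "
from h import *
o=env.observe();print(o['position'],o['q'].round(1),o['grip_width'])
print(deltaR([.42,-.42,.36],tilt(-92,15)))"
```

```text
[ 0.44970284 -0.30173179  0.3606358 ] [-47.5  15.5  64.7   2.5  95.3  61.7] 0.00771065240315725
[0.16, 12.15, -1.01, -0.29, 0.171, -0.052]
```

{"method": "carry_out", "body": {
  "motion": [
    [[0,3,-0.3,-0.06,0.035,-0.01,0],[0,6,-0.5,-0.12,0.07,-0.02,0],[0,9,-0.8,-0.18,0.1,-0.03,0],[0.1,12.1,-1,-0.24,0.14,-0.04,0],[0.16,12.1,-1,-0.29,0.17,-0.05,0]]
  ]
}}

```text
time_s: 19.28
position: [0.4186, -0.4222, 0.3584]
tool_rot: [[0.261, -0.038, -0.965], [-0.014, -0.999, 0.036], [-0.965, 0.004, -0.261]]
ft_force: [-0.2, -0.7, -3.2]
grip_width: 0.0078
```

{"method": "carry_out", "body": {
  "motion": [
    [[0,0,0,0,0.11,0,0],[0,0,0,0,0.22,0,0],[0,0,0,0,0.33,0,0],[0,0,0,0,0.44,0,0],[0,0,0,0,0.55,0,0]]
  ]
}}

```text
time_s: 19.7
position: [0.4202, -0.4177, 0.3605]
tool_rot: [[0.73, -0.037, -0.682], [-0.032, -0.999, 0.02], [-0.682, 0.007, -0.731]]
ft_force: [0.3, -0.3, -3.1]
grip_width: 0.0079
```

```bash
python3 -c "
from h import *
o=env.observe();print(o['position'],o['q'].round(1),o['grip_width'])
print(deltaR([.42,-.42,.33],tilt(-92,72)))"
```

```text
[ 0.42024727 -0.41772829  0.36048192] [-73.9  12.6  81.2  46.2  73.9   9.6] 0.007893414588697863
[2.07, 0.21, 2.24, 0.005, 0.437, -0.006]
```

{"method": "carry_out", "body": {
  "motion": [
    [[0,0,0,0,0.11,0,0],[0,0,0,0,0.22,0,0],[0,0.1,0,0,0.33,0,0],[0,0.2,0,0,0.437,0,0],[0,0.2,0,0,0.5,0,0]]
  ]
}}

```text
time_s: 20.12
position: [0.4198, -0.4202, 0.3594]
tool_rot: [[0.968, -0.038, -0.248], [-0.039, -0.999, 0.003], [-0.248, 0.006, -0.969]]
ft_force: [0.2, -0.8, -3.9]
grip_width: 0.008
```

```bash
python3 -c "
from h import *
o=env.observe();print(o['position'],o['q'].round(1),o['grip_width'],o['wrist_torque'])
R=o['tool_rot']; print(R[:,0], deltaR([.42,-.42,.20],R),deltaR([.42,-.42,.16],R))
for c in('scene',):
  d=shot(c,'s4.png'); p=proj(d,o['position']).astype(int); print(p)
  a=cv2.imread('pics/s4.png')[max(p[1]-60,0):p[1]+110,max(p[0]-90,0):p[0]+110]; cv2.imwrite('pics/s4c.png',cv2.resize(a,None,fx=3,fy=3,interpolation=cv2.INTER_CUBIC))
"
```

```text
[ 0.4197945 -0.4201898  0.3594003] [-81.4  15.8  96.1  80.4  74.8 -19.6] 0.008010148574345604 [0.05548546 0.93142299 0.01015195]
[ 0.968063   -0.03882446 -0.24768266] [3.97, -0.12, 15.44, 0.0, 0.0, 0.0] [4.96, -0.15, 19.31, 0.0, 0.0, 0.0]
[122  66]
```

View pics/s4c.png

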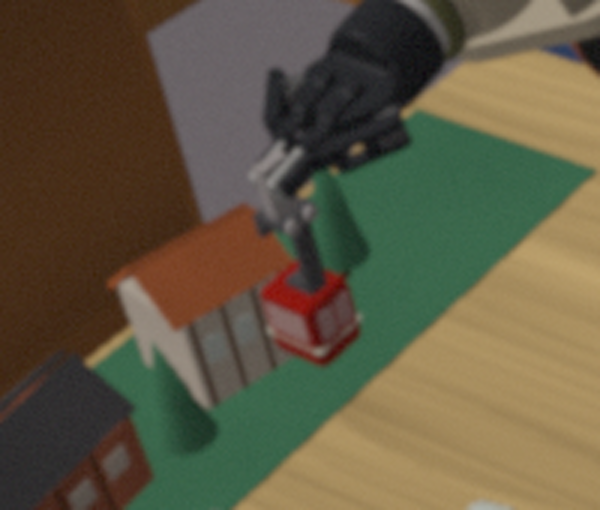

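The cabin hangs upright, its box at (312,310), so I lower it to the table.

{"method": "carry_out", "body": {
  "motion": [
    [[0.9,0,3.5,0,0,0,0],[1.8,0,7,0,0,0,0],[2.7,0,10.5,0,0,0,0],[3.6,0,14,0,0,0,0],[4.3,-0.1,16.8,0,0,0,0]]
  ]
}}

```text
time_s: 20.58
position: [0.4193, -0.4205, 0.1846]
tool_rot: [[0.966, -0.038, -0.254], [-0.038, -0.999, 0.002], [-0.254, 0.008, -0.967]]
ft_force: [0.0, -0.1, -3.1]
grip_width: 0.0077
```

{"method": "carry_out", "body": {
  "motion": [
    [[0.1,0,0.5,0,0,0,0],[0.2,0,0.9,0,0,0,0],[0.3,0,1.2,0,0,0,0],[0.35,0,1.4,0,0,0,0],[0.4,0,1.6,0,0,0,0]]
  ]
}}

```text
time_s: 21.0
position: [0.4185, -0.4215, 0.1706]
tool_rot: [[0.966, -0.041, -0.253], [-0.042, -0.999, 0.002], [-0.253, 0.009, -0.967]]
ft_force: [-0.9, 0.4, -3.8]
grip_width: 0.0079
```

```bash
python3 -c "
from h import *
o=env.observe();print(o['position'],o['q'].round(1),o['grip_width'],o['wrist_torque'],o['ft_force'])"
```

```text
[ 0.41854955 -0.42145158  0.17064312] [-81.5  34.2 108.4  89.5  71.8 -51.6] 0.007948429705300785 [-0.01476735  0.91145011  0.03123105] [-0.94963356  0.40464062 -3.8131161 ]
```

{"method": "carry_out", "body": {
  "motion": [
    [[0.1,0,0.3,0,0,0,0],[0.15,0,0.6,0,0,0,0],[0.2,0,0.8,0,0,0,0],[0.22,0,0.9,0,0,0,0]]
  ]
}}

```text
time_s: 21.33
position: [0.4181, -0.4213, 0.1598]
tool_rot: [[0.966, -0.041, -0.254], [-0.041, -0.999, 0.005], [-0.254, 0.006, -0.967]]
ft_force: [-0.4, 0.6, -2.7]
grip_width: 0.0082
```

{"method": "carry_out", "body": {
  "motion": [
    [[0.05,0,0.2,0,0,0,0],[0.1,0,0.4,0,0,0,0],[0.12,0,0.5,0,0,0,0],[0.14,0,0.6,0,0,0,0],[0.14,0,0.6,0,0,0,0]]
  ]
}}

```text
time_s: 21.75
position: [0.4183, -0.422, 0.1578]
tool_rot: [[0.969, -0.041, -0.245], [-0.042, -0.999, 0.001], [-0.245, 0.009, -0.97]]
ft_force: [-6.7, 2.1, 24.0]
grip_width: 0.0082
```

{"method": "carry_out", "body": {
  "motion": [
    [[0,0,-0.2,0,0,0,0],[0,0,-0.2,0,0,0,1.5],[0,0,-0.2,0,0,0,3],[0,0,-0.2,0,0,0,5],[0,0,-0.2,0,0,0,5]]
  ]
}}

```text
time_s: 22.17
position: [0.4185, -0.4213, 0.1555]
tool_rot: [[0.966, -0.041, -0.254], [-0.041, -0.999, 0.005], [-0.254, 0.006, -0.967]]
ft_force: [0.1, -0.2, 0.0]
grip_width: 0.0496
```

{"method": "carry_out", "body": {
  "motion": [
    [[-2,0,-0.2,0,0,0,5],[-4,0,-0.5,0,0,0,5],[-7,0,-1.5,0,0,0,5],[-9,0,-5,0,0,0,5],[-11,0,-9,0,0,0,5]]
  ]
}}

```text
time_s: 22.58
position: [0.3344, -0.4174, 0.2678]
tool_rot: [[0.966, -0.043, -0.255], [-0.042, -0.999, 0.01], [-0.255, 0.001, -0.967]]
ft_force: [-0.1, -1.0, -1.2]
grip_width: 0.05
```

```bash
python3 -c "
from h import *
o=env.observe();print(o['position'],o['q'].round(1),o['tool_rot'].round(2).tolist())
t=shot('top','t2.png'); p=proj(t,[.42,-.42,.15]).astype(int);print(p)
a=cv2.imread('pics/t2.png')[135:255,300:460]; cv2.imwrite('pics/t2c.png',cv2.resize(cv2.convertScaleAbs(a,alpha=1.3),None,fx=4.8,fy=4.8,interpolation=cv2.INTER_CUBIC))
"
```

```text
[ 0.33441881 -0.4174061   0.26777669] [-93.   21.1 107.8  78.1  81.2 -38.1] [[0.97, -0.04, -0.25], [-0.04, -1.0, 0.01], [-0.26, 0.0, -0.97]]
[435 230]
```

View pics/t2c.png

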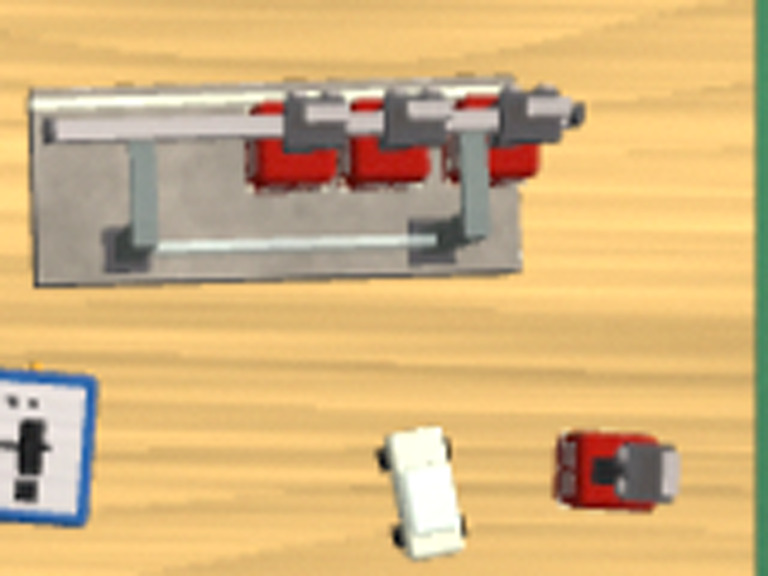

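The cabin stands upright on the table with its tab at crop (670,470) and its arm toward +y. The car has not been touched.

{"method": "carry_out", "body": {
  "motion": [
    [[0,0,-2,0,-0.12,0,5],[0,0,-4,0,-0.24,0,5],[0,0,-5,0,-0.36,0,5],[0,0,-5,0,-0.48,0,5],[0,0,-5,0,-0.6,0,5]]
  ]
}}

```text
time_s: 23.05
position: [0.3481, -0.4176, 0.3175]
tool_rot: [[0.65, -0.043, -0.759], [-0.035, -0.999, 0.026], [-0.759, 0.009, -0.651]]
ft_force: [-0.9, -0.2, -1.2]
grip_width: 0.0502
```

{"method": "carry_out", "body": {
  "motion": [
    [[0,0,0,0,-0.12,0,5],[0,0,0,0,-0.24,0,5],[0,0,0,0,-0.36,0,5],[0,0,0,0,-0.48,0,5],[0,0,0,0,-0.6,0,5]]
  ]
}}

```text
time_s: 23.47
position: [0.3484, -0.4174, 0.3167]
tool_rot: [[0.108, -0.042, -0.993], [-0.012, -0.999, 0.041], [-0.994, 0.007, -0.108]]
ft_force: [-0.7, -0.4, 0.2]
grip_width: 0.0504
```

```bash
python3 -c "
from h import *
t=load('t2.png'); X=ray(t,300+670/4.8,135+470/4.8,.174);print('tab',X)
o=env.observe();print(o['position'],o['q'].round(1))
print(delta([X[0],X[1],.30],-30),delta([X[0],X[1],.30],-92))"
```

```text
tab [ 0.41219089 -0.42380812  0.174     ]
[ 0.34841921 -0.41742474  0.31666932] [-65.1  16.8  69.9   5.3  90.1  27.4]
[2.35, 0.36, -6.18, -1.088, -0.093, -0.065] [2.35, 0.36, -6.18, -0.007, -0.108, -0.008]
```

{"method": "carry_out", "body": {
  "motion": [
    [[0,0.1,-2,-0.007,-0.108,-0.008,5],[0,0.2,-4,-0.007,-0.108,-0.008,5],[0,0.2,-4.5,-0.007,-0.108,-0.008,5],[0,0.2,-4.5,-0.007,-0.108,-0.008,5]]
  ]
}}

```text
time_s: 23.8
position: [0.3941, -0.4209, 0.3203]
tool_rot: [[0.005, -0.032, -0.999], [0.003, -0.999, 0.032], [-1.0, -0.003, -0.005]]
ft_force: [-1.3, -0.1, -0.6]
grip_width: 0.0497
```

{"method": "carry_out", "body": {
  "motion": [
    [[0,0,0,-0.12,0,0,5],[0,0,0,-0.24,0,0,5],[0,0,0,-0.36,0,0,5],[0,0,0,-0.48,0,0,5],[0,0,0,-0.6,0,0,5]]
  ]
}}

```text
time_s: 24.22
position: [0.3916, -0.4213, 0.3211]
tool_rot: [[0.006, 0.54, -0.841], [0.002, -0.841, -0.54], [-1.0, 0.001, -0.006]]
ft_force: [0.9, 0.1, -0.3]
grip_width: 0.0501
```

{"method": "carry_out", "body": {
  "motion": [
    [[0,0,0,-0.12,0,0,5],[0,0,0,-0.24,0,0,5],[0,0,0,-0.36,0,0,5],[0,0,0,-0.48,0,0,5],[0,0,0,-0.6,0,0,5]]
  ]
}}

```text
time_s: 24.63
position: [0.3916, -0.4213, 0.3211]
tool_rot: [[0.006, 0.921, -0.389], [0.002, -0.389, -0.921], [-1.0, 0.004, -0.004]]
ft_force: [-0.7, -0.7, -0.2]
grip_width: 0.0504
```

{"method": "carry_out", "body": {
  "motion": [
    [[0,0,0,-0.12,0,0,5],[0,0,0,-0.24,0,0,5],[0,0,0,-0.36,0,0,5],[0,0,0,-0.48,0,0,5],[0,0,0,-0.6,0,0,5]]
  ]
}}

```text
time_s: 25.05
position: [0.3916, -0.4213, 0.3211]
tool_rot: [[0.006, 0.98, 0.199], [0.002, 0.199, -0.98], [-1.0, 0.006, -0.001]]
ft_force: [-0.4, -0.7, -0.5]
grip_width: 0.05
```

{"method": "carry_out", "body": {
  "motion": [
    [[0,0,0,-0.12,0,0,5],[0,0,0,-0.24,0,0,5],[0,0,0,-0.36,0,0,5],[0,0,0,-0.48,0,0,5],[0,0,0,-0.6,0,0,5]]
  ]
}}

```text
time_s: 25.47
position: [0.3916, -0.4213, 0.3211]
tool_rot: [[0.006, 0.697, 0.717], [0.002, 0.717, -0.697], [-1.0, 0.005, 0.003]]
ft_force: [0.8, -0.3, -0.9]
grip_width: 0.0499
```

{"method": "carry_out", "body": {
  "motion": [
    [[0,0,0,-0.12,0,0,5],[0,0,0,-0.24,0,0,5],[0,0,0,-0.36,0,0,5],[0,0,0,-0.48,0,0,5],[0,0,0,-0.6,0,0,5]]
  ]
}}

```text
time_s: 25.88
position: [0.3916, -0.4213, 0.3211]
tool_rot: [[0.006, 0.17, 0.985], [0.002, 0.985, -0.17], [-1.0, 0.003, 0.005]]
ft_force: [0.0, 0.2, 0.7]
grip_width: 0.0495
```

```bash
python3 -c "
from h import *
o=env.observe();print(o['position'],o['q'].round(1))
print(delta([.39,-.423,.31],88))
w=shot('wrist','w10.png'); print(proj(w,[.414,-.4235,.174]))"
```

```text
[ 0.39159109 -0.42130775  0.32111801] [ -59.    22.1   61.     0.3   96.8 -139.2]
[1.11, -0.2, -0.13, -0.136, 0.005, -0.003]
[286.63468099 221.79765943]
```

View pics/w10.png

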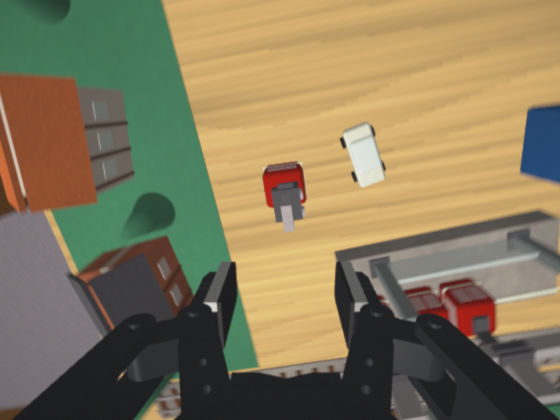

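The cabin stands upright with its tab top at (288,219). It is turned about 6° from the tool.

```bash
python3 -c "
from h import *
w=load('w10.png'); 
X=ray(w,288,219,.174);print(X);
g=w['image'].astype(int); print(g[205:240,288].mean(1).round().tolist()); print(g[219,275:302].mean(1).round().tolist())
m=((g[:,:,0]>120)&(g[:,:,1]<60)).astype(np.uint8); m[:, :255]=0;m[:,315:]=0;m[:150]=0;m[240:]=0
print(cv2.minAreaRect(cv2.findNonZero(m)))
print(delta([X[0],X[1],.158],87))"
```

```text
[ 0.41142239 -0.42173634  0.174     ]
[126.0, 161.0, 176.0, 178.0, 179.0, 178.0, 176.0, 175.0, 175.0, 175.0, 174.0, 173.0, 173.0, 176.0, 178.0, 177.0, 174.0, 173.0, 172.0, 174.0, 175.0, 175.0, 175.0, 176.0, 176.0, 174.0, 169.0, 163.0, 161.0, 161.0, 161.0, 160.0, 159.0, 159.0, 159.0]
[131.0, 97.0, 92.0, 92.0, 92.0, 92.0, 100.0, 136.0, 173.0, 177.0, 178.0, 178.0, 177.0, 178.0, 178.0, 178.0, 177.0, 167.0, 118.0, 98.0, 98.0, 105.0, 111.0, 115.0, 119.0, 125.0, 134.0]
((283.96942138671875, 187.77073669433594), (32.9748420715332, 39.25261688232422), 82.40535736083984)
[16.32, 0.23, 1.88, -0.111, 0.005, -0.003]
```

{"method": "carry_out", "body": {
  "motion": [
    [[2,0.2,1.9,-0.125,0,0,4],[6,0.2,1.9,-0.13,0.005,0,4],[10,0.2,1.9,-0.13,0.005,0,4],[13,0.2,1.9,-0.13,0.005,0,4],[13,0.2,1.9,-0.13,0.005,0,4]]
  ]
}}

```text
time_s: 26.35
position: [0.4103, -0.4203, 0.1854]
tool_rot: [[-0.006, 0.049, 0.999], [0.012, 0.999, -0.049], [-1.0, 0.012, -0.006]]
ft_force: [0.2, 1.0, -0.7]
grip_width: 0.0403
```

{"method": "carry_out", "body": {
  "motion": [
    [[1,0,0,0,0,0,4],[2,0,0,0,0,0,4],[3,0,0,0,0,0,4],[3.6,0,0,0,0,0,4],[3.6,0,0,0,0,0,4]]
  ]
}}

```text
time_s: 26.77
position: [0.4126, -0.4222, 0.1545]
tool_rot: [[0.0, 0.046, 0.999], [0.003, 0.999, -0.046], [-1.0, 0.003, -0.0]]
ft_force: [0.7, -0.5, 1.4]
grip_width: 0.0396
```

{"method": "carry_out", "body": {
  "motion": [
    [[0,0,0,0,0,0,0],[0,0,0,0,0,0,0],[0,0,0,0,0,0,0],[0,0,0,0,0,0,0],[0,0,0,0,0,0,0]]
  ],
  "grip_force": 110
}}

```text
time_s: 27.18
position: [0.4131, -0.4227, 0.1562]
tool_rot: [[0.002, 0.045, 0.999], [0.001, 0.999, -0.045], [-1.0, 0.001, 0.002]]
ft_force: [0.3, 0.8, 5.9]
grip_width: 0.0084
```

{"method": "carry_out", "body": {
  "motion": [
    [[-1,0,0,0,0,0,0],[-4,0,0,0,0,0,0],[-8,0,0,0,0,0,0],[-12,0,0,0,0,0,0],[-16,0,0,0,0,0,0]]
  ]
}}

```text
time_s: 27.6
position: [0.4123, -0.4221, 0.3172]
tool_rot: [[-0.0, 0.046, 0.999], [0.003, 0.999, -0.046], [-1.0, 0.003, -0.0]]
ft_force: [0.5, 0.0, -3.1]
grip_width: 0.0082
```

{"method": "carry_out", "body": {
  "motion": [
    [[-2,3,0,0.12,0,0,0],[-2.8,7,-0.2,0.24,0,0,0],[-2.8,11,-0.4,0.36,0,0,0],[-2.8,15,-0.5,0.48,0,0,0],[-2.8,19,-0.7,0.6,0,0,0]]
  ]
}}

```text
time_s: 28.02
position: [0.4136, -0.2306, 0.3438]
tool_rot: [[0.0, 0.607, 0.795], [0.003, 0.795, -0.607], [-1.0, 0.002, -0.002]]
ft_force: [1.6, -0.9, -2.6]
grip_width: 0.0084
```

```bash
python3 -c "
from h import *
o=env.observe();print(o['position'],o['ft_force'],o['grip_width'])
print(delta([.43,-.05,.345],18),delta([.43,0,.345],4))"
```

```text
[ 0.41363903 -0.23060385  0.34379566] [ 1.62565503 -0.89367353 -2.5656271 ] 0.008444450651467822
[-0.07, 15.35, -9.66, 0.605, -0.002, -0.002] [-0.05, 19.32, -12.69, 0.849, -0.003, -0.002]
```

{"method": "carry_out", "body": {
  "motion": [
    [[0,3,-2,0.12,0,0,0],[0,6,-4,0.24,0,0,0],[0,9,-6,0.36,0,0,0],[0,12.2,-7.8,0.48,0,0,0],[0,15.3,-9.7,0.6,0,0,0]]
  ]
}}

```text
time_s: 28.43
position: [0.4279, -0.057, 0.3443]
tool_rot: [[0.0, 0.938, 0.347], [0.002, 0.347, -0.938], [-1.0, 0.001, -0.002]]
ft_force: [0.4, -0.9, -1.9]
grip_width: 0.0082
```

```bash
python3 -c "
from h import *
o=env.observe();print(o['position'],o['ft_force'],o['grip_width'])
print(delta([.43,0,.345],4.4),delta([.54,0,.345],4.4))"
```

```text
[ 0.42791503 -0.05696416  0.34431562] [ 0.37658983 -0.86459686 -1.8867981 ] 0.008191542874120926
[-0.05, 2.17, -5.27, 0.277, -0.002, -0.001] [-0.05, 12.49, -1.45, 0.277, -0.002, -0.001]
```

{"method": "carry_out", "body": {
  "motion": [
    [[0,1.5,-3.5,0.12,0,0,0],[0,3.2,-5,0.24,0,0,0],[0,6.5,-3.7,0.277,0,0,0],[0,9.5,-2.6,0.277,0,0,0],[0,12.5,-1.5,0.277,0,0,0]]
  ]
}}

```text
time_s: 28.85
position: [0.541, 0.0002, 0.3446]
tool_rot: [[0.0, 0.996, 0.084], [0.002, 0.084, -0.996], [-1.0, 0.0, -0.002]]
ft_force: [0.0, -0.7, -1.4]
grip_width: 0.0081
```

```bash
python3 -c "
from h import *
o=env.observe();print(o['position'],o['ft_force'],o['grip_width'])
print(delta([.675,0,.345],4.4))"
```

```text
[5.41035979e-01 2.37848330e-04 3.44556436e-01] [ 0.0194     -0.69564588 -1.42098995] 0.008107990199552526
[-0.04, 13.35, 1.15, 0.007, -0.002, -0.0]
```

Next, through the gap, then down, then along the garage rail 40 mm to its +x side.

{"method": "carry_out", "body": {
  "motion": [
    [[0,3.5,0.3,0,0,0,0],[0,7,0.6,0,0,0,0],[0,10.5,0.9,0,0,0,0],[0,13.3,1.1,0.007,0,0,0],[0,13.3,1.1,0.007,0,0,0]]
  ]
}}

```text
time_s: 29.27
position: [0.6771, -0.0008, 0.3405]
tool_rot: [[-0.004, 0.997, 0.076], [0.003, 0.076, -0.997], [-1.0, -0.003, -0.003]]
ft_force: [0.6, -0.4, -4.1]
grip_width: 0.0081
```

{"method": "carry_out", "body": {
  "motion": [
    [[3,0,0,0,0,0,0],[6,0,0,0,0,0,0],[9,0,0,0,0,0,0],[10.6,0,0,0,0,0,0],[10.6,0,0,0,0,0,0]]
  ]
}}

```text
time_s: 29.68
position: [0.6718, -0.0001, 0.234]
tool_rot: [[-0.008, 0.997, 0.076], [0.004, 0.076, -0.997], [-1.0, -0.008, -0.004]]
ft_force: [-0.5, 0.6, -2.9]
grip_width: 0.0086
```

```bash
python3 -c "
from h import *
o=env.observe();print(o['position'],o['ft_force'],o['grip_width'],o['tool_rot'].round(4).tolist())
print(delta([.663,.15,.238],4.4),delta([.652,.30,.238],4.4))"
```

```text
[ 6.71848242e-01 -9.11717204e-05  2.34030109e-01] [-0.45865697  0.61881163 -2.91480753] 0.00857861974354724 [[-0.0085, 0.9971, 0.0759], [0.0038, 0.0759, -0.9971], [-1.0, -0.0082, -0.0044]]
[-0.33, 0.25, -15.03, -0.001, -0.004, 0.008] [-0.27, 0.3, -30.07, -0.001, -0.004, 0.008]
```

{"method": "carry_out", "body": {
  "motion": [
    [[-0.3,0.5,-2,0,-0.004,0.008,0],[-0.3,0.5,-5,0,-0.004,0.008,0],[-0.3,0.5,-8.5,0,-0.004,0.008,0],[-0.3,0.5,-12,0,-0.004,0.008,0],[-0.3,0.5,-15,0,-0.004,0.008,0]]
  ]
}}

```text
time_s: 30.1
position: [0.6669, 0.1517, 0.2437]
tool_rot: [[0.011, 0.997, 0.076], [-0.001, 0.076, -0.997], [-1.0, 0.011, 0.002]]
ft_force: [0.4, -0.4, -2.9]
grip_width: 0.0081
```

{"method": "carry_out", "body": {
  "motion": [
    [[0,0,-3.5,0,0,0,0],[0,0,-7,0,0,0,0],[0,0,-10.5,0,0,0,0],[0,0,-14,0,0,0,0],[0,0,-15,0,0,0,0]]
  ]
}}

```text
time_s: 30.52
position: [0.6544, 0.3043, 0.2431]
tool_rot: [[0.01, 0.997, 0.081], [0.001, 0.081, -0.997], [-1.0, 0.01, -0.0]]
ft_force: [-0.0, -0.2, -2.8]
grip_width: 0.0082
```

Run:
```python
from h import *
d,g,p,R=railchk('w11.png')
for v in (80,110,140,170,200,230): print(v,[int(x) for x in g[v,185:275]])
```

```text
[0.6546 0.304  0.2428] [0.997 0.081 0.01 ] [-0.1  0.2 -2.5] 0.0079
80 [184, 183, 182, 183, 183, 183, 182, 183, 186, 189, 192, 192, 192, 191, 190, 189, 188, 185, 183, 180, 182, 184, 186, 188, 186, 186, 185, 185, 184, 183, 183, 184, 186, 192, 196, 197, 197, 195, 194, 194, 193, 191, 190, 189, 188, 185, 184, 183, 183, 184, 185, 183, 182, 183, 189, 193, 197, 196, 194, 193, 191, 189, 187, 187, 187, 186, 186, 185, 185, 185, 186, 186, 186, 187, 186, 186, 185, 184, 183, 183, 182, 185, 187, 189, 189, 187, 186, 187, 187, 188]
110 [185, 184, 183, 183, 183, 182, 183, 184, 186, 189, 191, 192, 192, 191, 191, 190, 189, 187, 185, 183, 183, 186, 188, 188, 187, 186, 186, 185, 184, 185, 185, 186, 190, 195, 200, 200, 199, 197, 196, 195, 194, 193, 191, 190, 188, 186, 185, 185, 186, 186, 185, 184, 185, 190, 195, 198, 197, 195, 193, 190, 188, 187, 188, 189, 189, 188, 187, 187, 189, 189, 190, 190, 190, 188, 188, 187, 184, 182, 181, 182, 186, 189, 190, 189, 188, 188, 190, 191, 192, 192]
140 [138, 138, 139, 138, 139, 139, 139, 138, 138, 138, 138, 138, 137, 132, 128, 129, 130, 131, 133, 145, 162, 164, 163, 164,
[... 916 characters left out ...]
82, 183, 183, 182, 182, 182, 182, 182, 183, 183, 182, 182, 182, 173, 136, 129, 128, 129, 134, 149, 152, 153, 154, 155, 155, 156, 157, 157, 157, 159, 159, 159, 155, 118, 64, 51, 56, 59, 62, 65, 68, 71, 72, 72, 71, 71, 71, 71, 71, 71, 71, 71, 71, 71, 71, 72, 71, 73, 71, 71, 72]
230 [87, 78, 70, 90, 102, 103, 101, 99, 113, 151, 156, 156, 156, 156, 155, 154, 154, 153, 152, 150, 149, 149, 148, 149, 149, 150, 157, 178, 181, 181, 182, 181, 181, 181, 181, 181, 181, 181, 181, 182, 181, 181, 181, 179, 166, 134, 128, 129, 129, 135, 147, 147, 147, 147, 146, 147, 147, 146, 146, 145, 144, 143, 143, 134, 72, 56, 60, 63, 63, 68, 68, 72, 80, 87, 84, 85, 86, 86, 86, 86, 86, 86, 86, 86, 85, 86, 87, 87, 86, 86]
```

Run:
```python
from h import *
d=load('w11.png'); o=env.observe(); p,R=o['position'],o['tool_rot']
L=[];
for v,a,b in((170,206.5,225.7),(200,208.8,227.8),(230,211.2,229.2)):
    X=(ray(d,a,v,.18)+ray(d,b,v,.18))/2; L.append(X); print(X, np.linalg.norm(ray(d,a,v,.18)-ray(d,b,v,.18)))
L=np.array(L); s=np.polyfit(L[:,1],L[:,0],1); print('yaw',np.degrees(np.arctan(-s[0])),'rail x at p.y',np.polyval(s,p[1]))
yax=R[:,1]*[1,1,0]; yax/=np.linalg.norm(yax)
x0=np.mean(L[:,0]+.0763*(L[:,1]-p[1])); print('with 4.36deg:',x0,'TCP-rail',p[0]-x0,' end stop y', ray(d,213,135,.194))
```

```text
[0.60832582 0.34553382 0.18      ] 0.012039514995879796
[0.60990881 0.32596172 0.18      ] 0.012295733214581887
[0.61139638 0.30507942 0.18      ] 0.01203382420129294
yaw 4.337562212218611 rail x at p.y 0.6115132185471343
with 4.36deg: 0.6115229322936985 TCP-rail 0.04306202893192945  end stop y [0.60920387 0.36823649 0.194     ]
```

{"method": "carry_out", "body": {
  "motion": [
    [[0.9,0,0,0,-0.01,0,0],[0.9,-1.2,0,0,-0.01,0,0],[0.9,-2.4,0,0,-0.01,0,0],[0.9,-3.6,0,0,-0.01,0,0],[0.9,-4.2,0,0,-0.01,0,0]]
  ]
}}

```text
time_s: 30.98
position: [0.6134, 0.2944, 0.2326]
tool_rot: [[0.01, 0.997, 0.074], [-0.012, 0.075, -0.997], [-1.0, 0.009, 0.013]]
ft_force: [1.2, -0.2, -3.8]
grip_width: 0.0082
```

{"method": "carry_out", "body": {
  "motion": [
    [[0,0,0,0,0,0,0],[0,0,0,0,0,0,0]]
  ]
}}

```text
time_s: 31.15
position: [0.6146, 0.2951, 0.2326]
tool_rot: [[0.011, 0.997, 0.075], [-0.011, 0.075, -0.997], [-1.0, 0.01, 0.012]]
ft_force: [0.3, 0.1, -2.8]
grip_width: 0.0085
```

```bash
cat >> h.py <<'E'
def off(fn,rows=(140,165,190,215)):
    """rail centre (top face z .18) seen by the wrist camera: signed distance TCP-rail along tool y"""
    d=shot('wrist',fn); o=env.observe(); p,R=np.array(o['position']),np.array(o['tool_rot']); g=cv2.cvtColor(d['image'],cv2.COLOR_RGB2GRAY)
    for v in rows:
        r=cv2.threshold(g[v],161,1,0)[1].ravel()*np.uint8(1); e=np.flatnonzero(np.diff(np.r_[0,r,0].astype(int))); 
        for a,b in zip(e[::2],e[1::2]):
            A,B=ray(d,a-.5,v,.18),ray(d,b-.5,v,.18); w=np.linalg.norm(A-B)
            if .0105<w<.0135: print(v,a,b,'w',w.round(4),'TCP-rail',((p-(A+B)/2)@R[:,1]).round(4))
    print(p.round(4),np.round(o['ft_force'],1),round(o['grip_width'],4),R[:,0].round(3))
E
python3 -c "
from h import *
off('w12.png')"
```

```text
140 138 158 w 0.0114 TCP-rail 0.0789
140 270 290 w 0.0115 TCP-rail 0.0033
165 140 160 w 0.0117 TCP-rail 0.0799
165 270 290 w 0.0118 TCP-rail 0.0034
190 142 162 w 0.012 TCP-rail 0.0809
190 271 290 w 0.0115 TCP-rail 0.0032
215 35 53 w 0.0111 TCP-rail 0.1498
215 271 290 w 0.0119 TCP-rail 0.0033
[0.6148 0.2952 0.2323] [-0.4 -0.2 -2.9] 0.0081 [ 0.01  -0.011 -1.   ]
```

{"method": "carry_out", "body": {
  "motion": [
    [[0,-0.2,0,0,-0.01,0.01,0],[0.6,-0.2,0,0,-0.01,0.01,0],[1.1,-0.2,0,0,-0.01,0.01,0],[1.5,-0.2,0,0,-0.01,0.01,0],[1.7,-0.2,0,0,-0.01,0.01,0]]
  ]
}}

```text
time_s: 31.62
position: [0.6122, 0.2955, 0.2137]
tool_rot: [[0.019, 0.997, 0.076], [-0.021, 0.076, -0.997], [-1.0, 0.017, 0.022]]
ft_force: [0.1, 0.2, -2.7]
grip_width: 0.0083
```

```bash
python3 -c "
from h import *
off('w13.png')"
```

```text
140 15 42 w 0.0135 TCP-rail 0.1301
140 272 295 w 0.0118 TCP-rail 0.0009
165 273 295 w 0.0116 TCP-rail 0.0007
190 26 51 w 0.0132 TCP-rail 0.1322
190 273 295 w 0.0119 TCP-rail 0.0008
215 137 158 w 0.0115 TCP-rail 0.0765
215 274 295 w 0.0117 TCP-rail 0.0005
[0.6122 0.2955 0.2137] [-1.5 -0.3 -2.1] 0.008 [ 0.019 -0.021 -1.   ]
```

{"method": "carry_out", "body": {
  "motion": [
    [[0,0,0,0,0.021,-0.018,0],[0.1,0,0,0,0.021,-0.018,0],[0.2,0,0,0,0.021,-0.018,0],[0.3,0,0,0,0.021,-0.018,0],[0.3,0,0,0,0.021,-0.018,0]]
  ]
}}

```text
time_s: 32.08
position: [0.6125, 0.2955, 0.2123]
tool_rot: [[0.002, 0.997, 0.076], [-0.001, 0.076, -0.997], [-1.0, 0.002, 0.001]]
ft_force: [-0.8, 0.1, -2.3]
grip_width: 0.008
```

{"method": "carry_out", "body": {
  "motion": [
    [[0.1,0,0,0,0,0,0],[0.2,0,0,0,0,0,0],[0.3,0,0,0,0,0,0],[0.3,0,0,0,0,0,0]]
  ]
}}

```text
time_s: 32.42
position: [0.6126, 0.2956, 0.212]
tool_rot: [[0.005, 0.997, 0.076], [-0.0, 0.076, -0.997], [-1.0, 0.005, 0.001]]
ft_force: [-3.8, -2.7, 11.4]
grip_width: 0.0083
```

{"method": "carry_out", "body": {
  "motion": [
    [[-0.2,0,0,0,0,0,0],[-0.2,0,0,0,0,0,3.5],[-0.2,0,0,0,0,0,3.5],[-0.2,0,0,0,0,0,3.5],[-3,0,0,0,0,0,3.5]]
  ]
}}

```text
time_s: 32.83
position: [0.6109, 0.2952, 0.2336]
tool_rot: [[-0.009, 0.997, 0.076], [-0.004, 0.076, -0.997], [-1.0, -0.01, 0.003]]
ft_force: [-0.1, -0.3, -1.2]
grip_width: 0.0351
```

{"method": "carry_out", "body": {
  "motion": [
    [[-4,0,0,0,0,0,4],[-8,0,0,0,0,0,4],[-9,-0.3,3.5,0,0,0,4],[-9,-0.5,7,0,0,0,4],[-9,-0.8,11,0,0,0,4]]
  ]
}}

```text
time_s: 33.25
position: [0.6126, 0.1852, 0.3299]
tool_rot: [[0.003, 0.997, 0.078], [-0.0, 0.078, -0.997], [-1.0, 0.003, 0.001]]
ft_force: [0.6, 0.1, -1.4]
grip_width: 0.04
```

{"method": "carry_out", "body": {
  "motion": [
    [[0,-0.3,4,0,0,0,4],[0,-0.6,8,0.01,0,0,4],[0,-0.9,12,0.02,0,0,4],[0,-1.2,16,0.03,0,0,4],[0,-1.5,20,0.038,0,0,4]]
  ]
}}

```text
time_s: 33.67
position: [0.6126, -0.017, 0.3293]
tool_rot: [[0.001, 0.999, 0.038], [-0.001, 0.038, -0.999], [-1.0, 0.001, 0.001]]
ft_force: [0.0, -0.1, -0.0]
grip_width: 0.0402
```

{"method": "carry_out", "body": {
  "motion": [
    [[0,-0.2,4,0,0,0,4],[0,-0.4,8,0,0,0,4],[0,-0.6,12,0,0,0,4],[0,-0.8,15,0,0,0,4],[0,-0.8,15,0,0,0,4]]
  ]
}}

```text
time_s: 34.08
position: [0.6101, -0.171, 0.3282]
tool_rot: [[-0.001, 0.999, 0.032], [-0.001, 0.032, -0.999], [-1.0, -0.001, 0.001]]
ft_force: [-0.6, -0.3, -0.1]
grip_width: 0.04
```

```bash
cat >> h.py <<'E'
def tabs(fn):
    """light tab/rail strips along the rail: runs in the image column where rail x projects, with tab-top points"""
    d=shot('wrist',fn); g=cv2.cvtColor(d['image'],cv2.COLOR_RGB2GRAY); o=env.observe(); print(o['position'].round(4),o['tool_rot'][:,1].round(3))
    for y in np.arange(-.12,-.36,-.03): 
        pass
    col=[]
    for v in range(120,380):
        u=None
        for uu in range(250,330):
            X=ray(d,uu,v,.23)
            if X[0]>(.6135-.0385*(X[1]+.14)): u=uu; break
        if u: col.append((v,int(g[v,u]),u,round(float(X[1]),4)))
    prev=None; 
    for v,b,u,y in col:
        s=b>125
        if s!=prev: print('light' if s else 'dark','from v',v,'u',u,'y(z=.23)',y)
        prev=s
    return d
E
python3 -c "
from h import *
tabs('w14.png')
import cv2
a=cv2.imread('pics/w14.png')[110:400,180:390]; cv2.imwrite('pics/w14c.png',cv2.resize(a,None,fx=2,fy=2))"
```

```text
[ 0.6103 -0.1682  0.3285] [ 0.999  0.034 -0.   ]
light from v 120 u 291 y(z=.23) -0.0973
dark from v 218 u 292 y(z=.23) -0.1709
light from v 244 u 292 y(z=.23) -0.1931
dark from v 274 u 292 y(z=.23) -0.2205
light from v 306 u 292 y(z=.23) -0.2518
dark from v 331 u 292 y(z=.23) -0.2781
light from v 369 u 292 y(z=.23) -0.3212
dark from v 376 u 292 y(z=.23) -0.3297
```

View pics/w14c.png

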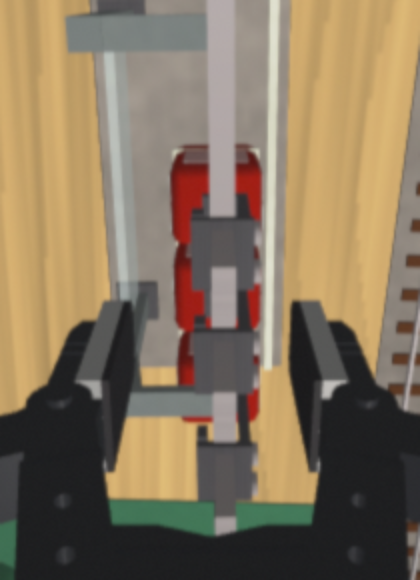

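Cabins 2 to 4 still hang on the line rail, tab tops at crop (224,296), (226,418) and (226,525). Next I grip cabin 2.

{"method": "carry_out", "body": {
  "motion": [
    [[2,0.5,2,0,0,0,4],[5,0.5,3.9,0,0,0,4],[8,0.5,3.9,0,0,0,4],[10.5,0.5,3.9,0,0,0,4],[11,0.5,3.9,0,0,0,4]]
  ]
}}

```text
time_s: 34.55
position: [0.616, -0.2025, 0.2148]
tool_rot: [[-0.006, 0.999, 0.039], [0.003, 0.039, -0.999], [-1.0, -0.006, -0.004]]
ft_force: [-0.0, -0.8, -0.4]
grip_width: 0.0399
```

{"method": "carry_out", "body": {
  "motion": [
    [[0.4,0,0,0,0,0,4],[0.6,0,0,0,0,0,3],[0.6,0,0,0,0,0,0],[0.6,0,0,0,0,0,0],[0.6,0,0,0,0,0,0]]
  ]
}}

```text
time_s: 34.97
position: [0.6175, -0.2041, 0.2153]
tool_rot: [[0.003, 0.999, 0.038], [-0.002, 0.038, -0.999], [-1.0, 0.003, 0.002]]
ft_force: [-0.3, 2.1, 6.4]
grip_width: 0.0083
```

{"method": "carry_out", "body": {
  "motion": [
    [[0,0,0,0,0,0,0],[0,0,0,0,0,0,0]]
  ]
}}

```text
time_s: 35.13
position: [0.6175, -0.2042, 0.2153]
tool_rot: [[0.004, 0.999, 0.038], [-0.002, 0.038, -0.999], [-1.0, 0.003, 0.002]]
ft_force: [-0.6, 1.7, 5.9]
grip_width: 0.0081
```

{"method": "carry_out", "body": {
  "motion": [
    [[-1,0,0,0,0,0,0],[-2.2,0,0,0,0,0,0],[-2.2,0,0,0,0,0,0],[-2.2,1.8,0,0,0,0,0],[-2.2,4,0,0,0,0,0]]
  ]
}}

```text
time_s: 35.55
position: [0.657, -0.203, 0.2363]
tool_rot: [[0.001, 0.999, 0.037], [-0.001, 0.037, -0.999], [-1.0, 0.001, 0.001]]
ft_force: [0.1, -0.2, -1.6]
grip_width: 0.008
```

{"method": "carry_out", "body": {
  "motion": [
    [[0,0.3,-2,0,0,0,0],[0,0.8,-5,0,0,0,0],[0,1.3,-9,0,0,0,0],[0,1.8,-13,-0.01,0,0,0],[0,2.2,-17,-0.02,0,0,0]]
  ]
}}

```text
time_s: 35.97
position: [0.6726, -0.0305, 0.235]
tool_rot: [[0.001, 0.998, 0.058], [-0.001, 0.058, -0.998], [-1.0, 0.001, 0.001]]
ft_force: [0.9, 0.5, -2.0]
grip_width: 0.008
```

```bash
python3 -c "
from h import *
o=env.observe();print(o['position'],o['ft_force'],o['grip_width'])
print(delta([.678,.03,.238],4.36),delta([.6595,.2355,.238],4.36))"
```

```text
[ 0.6726346  -0.03045184  0.23502431] [ 0.89337528  0.4896895  -2.01975808] 0.00798615237672042
[-0.3, 0.88, -6.0, -0.018, 0.001, -0.001] [-0.31, 0.22, -26.63, -0.018, 0.001, -0.001]
```

{"method": "carry_out", "body": {
  "motion": [
    [[-0.3,0.6,-3,-0.01,0,0,0],[-0.3,0.9,-6,-0.018,0,0,0],[-0.3,0.8,-10,-0.018,0,0,0],[-0.3,0.65,-14,-0.018,0,0,0],[-0.3,0.5,-18,-0.018,0,0,0]]
  ]
}}

```text
time_s: 36.38
position: [0.6668, 0.1497, 0.2379]
tool_rot: [[0.001, 0.997, 0.075], [-0.001, 0.075, -0.997], [-1.0, 0.001, 0.001]]
ft_force: [0.3, -0.1, -1.5]
grip_width: 0.0081
```

{"method": "carry_out", "body": {
  "motion": [
    [[0,0,-3,0,0,0,0],[0,0,-6,0,0,0,0],[0,0,-8.6,0,0,0,0],[0,0,-8.6,0,0,0,0]]
  ]
}}

```text
time_s: 36.72
position: [0.6595, 0.2388, 0.2376]
tool_rot: [[0.0, 0.997, 0.081], [0.001, 0.081, -0.997], [-1.0, 0.0, -0.001]]
ft_force: [0.2, -0.1, -1.6]
grip_width: 0.0082
```

```bash
python3 -c "
from h import *
off('w15.png',(60,90,120,150,180,210))
print(delta([.6172,.2355,.235],4.36))"
```

```text
60 56 76 w 0.011 TCP-rail 0.1211
60 197 219 w 0.0121 TCP-rail 0.043
90 200 221 w 0.0119 TCP-rail 0.0428
150 180 202 w 0.0132 TCP-rail 0.0571
150 532 552 w 0.012 TCP-rail -0.1535
180 183 204 w 0.013 TCP-rail 0.0573
180 207 226 w 0.0118 TCP-rail 0.0431
180 522 542 w 0.0124 TCP-rail -0.1521
210 0 20 w 0.0128 TCP-rail 0.1763
210 209 228 w 0.0121 TCP-rail 0.0432
[0.66   0.2363 0.2376] [-0.1 -0.3 -2.1] 0.008 [ 0.    -0.001 -1.   ]
[0.26, -4.28, -0.26, 0.003, 0.001, -0.0]
```

{"method": "carry_out", "body": {
  "motion": [
    [[0,-1.2,-0.2,0.003,0,0,0],[0,-2.4,-0.2,0.003,0,0,0],[0,-3.6,-0.2,0.003,0,0,0],[0,-4.2,-0.2,0.003,0,0,0],[0,-4.2,-0.2,0.003,0,0,0]]
  ]
}}

```text
time_s: 37.18
position: [0.6181, 0.2318, 0.2385]
tool_rot: [[0.001, 0.997, 0.072], [-0.001, 0.072, -0.997], [-1.0, 0.001, 0.001]]
ft_force: [0.1, -0.5, -2.2]
grip_width: 0.0082
```

```bash
python3 -c "
from h import *
off('w16.png',(60,90,120,150,180,210))"
```

```text
60 272 294 w 0.0121 TCP-rail 0.002
90 272 294 w 0.0125 TCP-rail 0.0021
120 272 295 w 0.0134 TCP-rail 0.0018
150 273 294 w 0.0127 TCP-rail 0.0019
180 171 190 w 0.0118 TCP-rail 0.066
180 274 293 w 0.0118 TCP-rail 0.002
210 172 193 w 0.0135 TCP-rail 0.0668
210 275 293 w 0.0115 TCP-rail 0.0017
[0.6188 0.2319 0.2385] [ 0.2 -0.1 -2.3] 0.008 [ 0.001 -0.001 -1.   ]
```

{"method": "carry_out", "body": {
  "motion": [
    [[0,-0.12,0,-0.004,0,0,0],[0.6,-0.12,0,-0.004,0,0,0],[1.2,-0.12,0,-0.004,0,0,0],[1.7,-0.12,0,-0.004,0,0,0],[1.9,-0.12,0,-0.004,0,0,0]]
  ]
}}

```text
time_s: 37.65
position: [0.6173, 0.2323, 0.2174]
tool_rot: [[-0.001, 0.997, 0.077], [-0.001, 0.077, -0.997], [-1.0, -0.001, 0.001]]
ft_force: [0.5, -1.0, -1.4]
grip_width: 0.0078
```

{"method": "carry_out", "body": {
  "motion": [
    [[0.1,0,0,0,0,0,0],[0.2,0,0,0,0,0,0],[0.3,0,0,0,0,0,0],[0.4,0,0,0,0,0,0],[0.5,0,0,0,0,0,0]]
  ]
}}

```text
time_s: 38.07
position: [0.6176, 0.2325, 0.2153]
tool_rot: [[0.003, 0.997, 0.077], [-0.001, 0.077, -0.997], [-1.0, 0.003, 0.001]]
ft_force: [-3.3, -2.0, 9.4]
grip_width: 0.0078
```

{"method": "carry_out", "body": {
  "motion": [
    [[-0.2,0,0,0,0,0,0],[-0.2,0,0,0,0,0,3.5],[-0.2,0,0,0,0,0,3.5],[-0.2,0,0,0,0,0,3.5],[-3,0,0,0,0,0,3.5]]
  ]
}}

```text
time_s: 38.48
position: [0.6159, 0.2321, 0.2391]
tool_rot: [[-0.009, 0.997, 0.077], [-0.003, 0.077, -0.997], [-1.0, -0.009, 0.002]]
ft_force: [-0.0, -0.8, -0.4]
grip_width: 0.0349
```

{"method": "carry_out", "body": {
  "motion": [
    [[-4,0,0,0,0,0,4],[-8,0,0,0,0,0,4],[-9,-0.2,3.5,0,0,0,4],[-9,-0.4,7,0,0,0,4],[-9,-0.6,11,0,0,0,4]]
  ]
}}

```text
time_s: 38.9
position: [0.6197, 0.1221, 0.3353]
tool_rot: [[0.003, 0.997, 0.079], [-0.001, 0.079, -0.997], [-1.0, 0.003, 0.001]]
ft_force: [1.2, -0.8, -0.8]
grip_width: 0.0396
```

{"method": "carry_out", "body": {
  "motion": [
    [[0,-0.2,4,0,0,0,4],[0,-0.5,8,0.01,0,0,4],[0,-0.8,12,0.02,0,0,4],[0,-1.1,16,0.03,0,0,4],[0,-1.3,20,0.036,0,0,4]]
  ]
}}

```text
time_s: 39.32
position: [0.6218, -0.08, 0.3346]
tool_rot: [[0.001, 0.999, 0.04], [-0.001, 0.04, -0.999], [-1.0, 0.001, 0.001]]
ft_force: [0.4, 0.6, -0.7]
grip_width: 0.0404
```

{"method": "carry_out", "body": {
  "motion": [
    [[0,0,4,0,0,0,4],[0,-0.1,8,0,0,0,4],[0,-0.2,12,0,0,0,4],[0,-0.3,15,0,0,0,4],[0,-0.3,15,0,0,0,4]]
  ]
}}

```text
time_s: 39.73
position: [0.6247, -0.234, 0.3329]
tool_rot: [[-0.001, 0.999, 0.035], [-0.001, 0.035, -0.999], [-1.0, -0.001, 0.001]]
ft_force: [0.3, -0.1, 0.2]
grip_width: 0.0397
```

```bash
python3 -c "
from h import *
tabs('w17.png')
print(delta([.62,-.265,.213],2.3))"
```

```text
[ 0.625  -0.2312  0.3333] [ 0.999  0.037 -0.   ]
light from v 120 u 275 y(z=.23) -0.1609
dark from v 212 u 276 y(z=.23) -0.2309
light from v 237 u 277 y(z=.23) -0.2524
dark from v 276 u 277 y(z=.23) -0.2885
light from v 308 u 278 y(z=.23) -0.3206
dark from v 333 u 278 y(z=.23) -0.3475
[12.03, -0.62, 3.36, -0.003, 0.0, 0.0]
```

{"method": "carry_out", "body": {
  "motion": [
    [[2,-0.6,2,0,0,0,4],[5,-0.6,3.4,0,0,0,4],[8,-0.6,3.4,0,0,0,4],[10.5,-0.6,3.4,0,0,0,4],[11.4,-0.6,3.4,0,0,0,4]]
  ]
}}

```text
time_s: 40.2
position: [0.62, -0.2609, 0.2166]
tool_rot: [[-0.004, 0.999, 0.042], [0.003, 0.042, -0.999], [-1.0, -0.004, -0.003]]
ft_force: [0.3, -0.2, -0.5]
grip_width: 0.0397
```

{"method": "carry_out", "body": {
  "motion": [
    [[0.4,0,0,0,0,0,4],[0.8,0,0,0,0,0,3],[0.8,0,0,0,0,0,0],[0.8,0,0,0,0,0,0],[0.8,0,0,0,0,0,0]]
  ]
}}

```text
time_s: 40.62
position: [0.6213, -0.2623, 0.2142]
tool_rot: [[0.003, 0.999, 0.041], [-0.002, 0.041, -0.999], [-1.0, 0.003, 0.002]]
ft_force: [-1.3, 1.5, 5.1]
grip_width: 0.0078
```

{"method": "carry_out", "body": {
  "motion": [
    [[0,0,0,0,0,0,0],[0,0,0,0,0,0,0]]
  ]
}}

```text
time_s: 40.78
position: [0.6213, -0.2623, 0.2141]
tool_rot: [[0.003, 0.999, 0.041], [-0.002, 0.041, -0.999], [-1.0, 0.003, 0.002]]
ft_force: [-1.0, 2.2, 6.7]
grip_width: 0.008
```

{"method": "carry_out", "body": {
  "motion": [
    [[-1,0,0,0,0,0,0],[-2.2,0,0,0,0,0,0],[-2.2,0,0,0,0,0,0],[-2.2,1.8,0,0,0,0,0],[-2.2,3.8,0,0,0,0,0]]
  ]
}}

```text
time_s: 41.2
position: [0.6587, -0.261, 0.235]
tool_rot: [[0.001, 0.999, 0.04], [-0.001, 0.04, -0.999], [-1.0, 0.001, 0.001]]
ft_force: [-0.7, -0.4, -2.6]
grip_width: 0.0079
```

{"method": "carry_out", "body": {
  "motion": [
    [[0,0.3,-2,0,0,0,0],[0,0.8,-5,0,0,0,0],[0,1.3,-9,0,0,0,0],[0,1.8,-13,-0.01,0,0,0],[0,2.1,-17,-0.02,0,0,0]]
  ]
}}

```text
time_s: 41.62
position: [0.6729, -0.0885, 0.2337]
tool_rot: [[0.0, 0.998, 0.061], [-0.0, 0.061, -0.998], [-1.0, 0.0, 0.0]]
ft_force: [-0.2, 0.0, -2.7]
grip_width: 0.008
```

```bash
python3 -c "
from h import *
o=env.observe();print(o['position'],o['ft_force'],o['grip_width'])
print(delta([.678,.03,.237],4.36),delta([.6642,.1745,.237],4.36))"
```

```text
[ 0.67285333 -0.08848201  0.23374979] [-0.23660266  0.04792624 -2.70237285] 0.0079883028046378
[-0.33, 1.23, -11.79, -0.015, 0.0, -0.0] [-0.34, 0.74, -26.3, -0.015, 0.0, -0.0]
```

{"method": "carry_out", "body": {
  "motion": [
    [[-0.3,0.5,-3.5,-0.01,0,0,0],[-0.3,0.9,-7.5,-0.015,0,0,0],[-0.3,1.2,-11.5,-0.015,0,0,0],[-0.3,1.1,-15,-0.015,0,0,0],[-0.3,1,-18.5,-0.015,0,0,0]]
  ]
}}

```text
time_s: 42.03
position: [0.6712, 0.0972, 0.2367]
tool_rot: [[0.0, 0.997, 0.076], [-0.001, 0.076, -0.997], [-1.0, 0.0, 0.001]]
ft_force: [0.1, -0.5, -1.8]
grip_width: 0.0078
```

{"method": "carry_out", "body": {
  "motion": [
    [[0,-0.1,-3,0,0,0,0],[0,-0.1,-6,0,0,0,0],[0,-0.1,-7.8,0,0,0,0],[0,-0.1,-7.8,0,0,0,0]]
  ]
}}

```text
time_s: 42.37
position: [0.6638, 0.1769, 0.2366]
tool_rot: [[0.0, 0.997, 0.08], [0.0, 0.08, -0.997], [-1.0, 0.0, -0.0]]
ft_force: [0.1, 0.2, -2.4]
grip_width: 0.0078
```

```bash
python3 -c "
from h import *
off('w18.png',(60,90,120,150,180,210))
print(delta([.6222,.1715,.237],4.36))"
```

```text
120 203 223 w 0.0116 TCP-rail 0.0423
120 539 560 w 0.0122 TCP-rail -0.1526
150 529 550 w 0.0125 TCP-rail -0.1513
180 184 205 w 0.0129 TCP-rail 0.0563
210 209 229 w 0.0127 TCP-rail 0.0426
[0.6642 0.1748 0.2366] [ 0.4 -0.4 -2.4] 0.0082 [ 0.    -0.001 -1.   ]
[-0.04, -4.21, -0.0, 0.003, 0.001, -0.0]
```

{"method": "carry_out", "body": {
  "motion": [
    [[0,-1.2,0,0.003,0,0,0],[0,-2.4,0,0.003,0,0,0],[0,-3.6,0,0.003,0,0,0],[0,-4.2,0,0.003,0,0,0],[0,-4.2,0,0.003,0,0,0]]
  ]
}}

```text
time_s: 42.83
position: [0.6222, 0.1689, 0.2374]
tool_rot: [[0.001, 0.997, 0.072], [-0.001, 0.072, -0.997], [-1.0, 0.001, 0.001]]
ft_force: [0.9, 0.2, -2.9]
grip_width: 0.0077
```

```bash
python3 -c "
from h import *
off('w19.png',(60,90,120,150,180,210))"
```

```text
60 274 295 w 0.0115 TCP-rail 0.0011
90 274 295 w 0.0119 TCP-rail 0.0012
150 275 297 w 0.0132 TCP-rail 0.0004
180 276 297 w 0.013 TCP-rail 0.0001
210 276 294 w 0.0115 TCP-rail 0.0011
[0.6229 0.169  0.2374] [ 1.  -0.5 -2. ] 0.0077 [ 0.001 -0.001 -1.   ]
```

{"method": "carry_out", "body": {
  "motion": [
    [[0.4,0,0,-0.004,0,0,0],[0.9,0,0,-0.004,0,0,0],[1.4,0,0,-0.004,0,0,0],[1.8,0,0,-0.004,0,0,0],[2,0,0,-0.004,0,0,0]]
  ]
}}

```text
time_s: 43.3
position: [0.6227, 0.1697, 0.2159]
tool_rot: [[-0.001, 0.997, 0.077], [-0.001, 0.077, -0.997], [-1.0, -0.001, 0.001]]
ft_force: [0.4, -0.4, -2.5]
grip_width: 0.0078
```

{"method": "carry_out", "body": {
  "motion": [
    [[0.1,0,0,0,0,0,0],[0.2,0,0,0,0,0,0],[0.3,0,0,0,0,0,0],[0.4,0,0,0,0,0,0],[0.4,0,0,0,0,0,0]]
  ]
}}

```text
time_s: 43.72
position: [0.6229, 0.1698, 0.2141]
tool_rot: [[0.002, 0.997, 0.077], [-0.001, 0.077, -0.997], [-1.0, 0.002, 0.001]]
ft_force: [-1.3, -0.3, 2.5]
grip_width: 0.0082
```

{"method": "carry_out", "body": {
  "motion": [
    [[-0.2,0,0,0,0,0,0],[-0.2,0,0,0,0,0,3.5],[-0.2,0,0,0,0,0,3.5],[-0.2,0,0,0,0,0,3.5],[-3,0,0,0,0,0,3.5]]
  ]
}}

```text
time_s: 44.13
position: [0.6213, 0.1695, 0.2383]
tool_rot: [[-0.009, 0.997, 0.077], [-0.002, 0.077, -0.997], [-1.0, -0.009, 0.001]]
ft_force: [0.5, -0.3, -0.3]
grip_width: 0.0352
```

{"method": "carry_out", "body": {
  "motion": [
    [[-4,0,0,0,0,0,4],[-8,0,0,0,0,0,4],[-9,-0.3,3.5,0,0,0,4],[-9,-0.5,7,0,0,0,4],[-9,-0.8,11,0,0,0,4]]
  ]
}}

```text
time_s: 44.55
position: [0.6232, 0.0593, 0.3344]
tool_rot: [[0.003, 0.997, 0.079], [-0.001, 0.079, -0.997], [-1.0, 0.003, 0.001]]
ft_force: [1.3, -0.2, -1.7]
grip_width: 0.0402
```

{"method": "carry_out", "body": {
  "motion": [
    [[0,-0.3,4,0,0,0,4],[0,-0.6,8,0.01,0,0,4],[0,-0.9,12,0.02,0,0,4],[0,-1.2,16,0.03,0,0,4],[0,-1.4,20,0.036,0,0,4]]
  ]
}}

```text
time_s: 44.97
position: [0.6242, -0.1429, 0.3336]
tool_rot: [[0.001, 0.999, 0.04], [-0.001, 0.04, -0.999], [-1.0, 0.001, 0.001]]
ft_force: [1.0, 1.5, 0.8]
grip_width: 0.0401
```

{"method": "carry_out", "body": {
  "motion": [
    [[0,-0.1,4,0,0,0,4],[0,-0.2,8,0,0,0,4],[0,-0.4,12,0,0,0,4],[0,-0.5,15,0,0,0,4],[0,-0.5,15,0,0,0,4]]
  ]
}}

```text
time_s: 45.38
position: [0.6247, -0.2971, 0.3316]
tool_rot: [[-0.001, 0.999, 0.035], [-0.001, 0.035, -0.999], [-1.0, -0.001, 0.001]]
ft_force: [0.5, 0.5, -0.9]
grip_width: 0.04
```

```bash
python3 -c "
from h import *
tabs('w20.png')
print(delta([.6238,-.334,.213],2.3))"
```

```text
[ 0.6252 -0.2943  0.3321] [ 0.999  0.037 -0.   ]
light from v 120 u 278 y(z=.23) -0.2239
dark from v 219 u 279 y(z=.23) -0.2994
light from v 244 u 280 y(z=.23) -0.3211
dark from v 302 u 280 y(z=.23) -0.3765
[11.91, -0.28, 3.96, -0.003, 0.0, 0.0]
```

{"method": "carry_out", "body": {
  "motion": [
    [[2,-0.3,2,0,0,0,4],[5,-0.3,3.9,0,0,0,4],[8,-0.3,4,0,0,0,4],[10.5,-0.3,4,0,0,0,4],[11.4,-0.3,4,0,0,0,4]]
  ]
}}

```text
time_s: 45.85
position: [0.6238, -0.3298, 0.2154]
tool_rot: [[-0.004, 0.999, 0.042], [0.003, 0.042, -0.999], [-1.0, -0.004, -0.004]]
ft_force: [-0.1, 0.8, -0.9]
grip_width: 0.0401
```

{"method": "carry_out", "body": {
  "motion": [
    [[0.4,0,0,0,0,0,4],[0.8,0,0,0,0,0,3],[0.8,0,0,0,0,0,0],[0.8,0,0,0,0,0,0],[0.8,0,0,0,0,0,0]]
  ]
}}

```text
time_s: 46.27
position: [0.6249, -0.3312, 0.2134]
tool_rot: [[0.003, 0.999, 0.041], [-0.002, 0.041, -0.999], [-1.0, 0.003, 0.002]]
ft_force: [-1.5, 1.8, 3.3]
grip_width: 0.0082
```

{"method": "carry_out", "body": {
  "motion": [
    [[0,0,0,0,0,0,0],[0,0,0,0,0,0,0]]
  ]
}}

```text
time_s: 46.43
position: [0.6249, -0.3312, 0.2133]
tool_rot: [[0.003, 0.999, 0.041], [-0.002, 0.041, -0.999], [-1.0, 0.003, 0.002]]
ft_force: [-1.8, 1.9, 6.5]
grip_width: 0.0079
```

{"method": "carry_out", "body": {
  "motion": [
    [[-1,0,0,0,0,0,0],[-2.2,0,0,0,0,0,0],[-2.2,0,0,0,0,0,0],[-2.2,1.8,0,0,0,0,0],[-2.2,3.4,0,0,0,0,0]]
  ]
}}

```text
time_s: 46.85
position: [0.6586, -0.33, 0.2338]
tool_rot: [[0.001, 0.999, 0.04], [-0.001, 0.04, -0.999], [-1.0, 0.001, 0.001]]
ft_force: [-0.2, -0.2, -3.8]
grip_width: 0.008
```

```bash
python3 -c "
from h import *
o=env.observe();print(o['position'],o['ft_force'],o['grip_width'])"
```

```text
[ 0.65857226 -0.32999751  0.23376608] [-0.1668739  -0.19005655 -3.80931703] 0.00797776310970352
```

{"method": "carry_out", "body": {
  "motion": [
    [[0,0.3,-2,0,0,0,0],[0,0.7,-5,0,0,0,0],[0,1.2,-9,0,0,0,0],[0,1.6,-13,0,0,0,0],[0,2,-17,-0.02,0,0,0]]
  ]
}}

```text
time_s: 47.27
position: [0.6712, -0.1576, 0.2328]
tool_rot: [[0.0, 0.998, 0.06], [-0.0, 0.06, -0.998], [-1.0, 0.0, 0.0]]
ft_force: [0.7, 0.3, -1.3]
grip_width: 0.0082
```

```bash
python3 -c "
from h import *
o=env.observe();print(o['position'],o['ft_force'],o['grip_width'])
print(delta([.678,.02,.236],4.36),delta([.669,.110,.236],4.36))"
```

```text
[ 0.67124624 -0.15755641  0.23280188] [ 0.73360597  0.26013035 -1.32364847] 0.008162178239496679
[-0.33, 1.74, -17.68, -0.016, 0.0, -0.0] [-0.33, 1.39, -26.72, -0.016, 0.0, -0.0]
```

{"method": "carry_out", "body": {
  "motion": [
    [[-0.3,0.4,-3.5,-0.01,0,0,0],[-0.3,0.9,-7.5,-0.016,0,0,0],[-0.3,1.3,-11.5,-0.016,0,0,0],[-0.3,1.6,-15,-0.016,0,0,0],[-0.3,1.75,-18.5,-0.016,0,0,0]]
  ]
}}

```text
time_s: 47.68
position: [0.6775, 0.0286, 0.2358]
tool_rot: [[0.0, 0.997, 0.077], [-0.001, 0.077, -0.997], [-1.0, 0.0, 0.001]]
ft_force: [0.9, 0.9, -2.3]
grip_width: 0.0081
```

{"method": "carry_out", "body": {
  "motion": [
    [[0,-0.1,-3,0,0,0,0],[0,-0.2,-6,0,0,0,0],[0,-0.2,-8.4,0,0,0,0],[0,-0.2,-8.4,0,0,0,0]]
  ]
}}

```text
time_s: 48.02
position: [0.6683, 0.115, 0.2359]
tool_rot: [[0.0, 0.997, 0.082], [0.001, 0.082, -0.997], [-1.0, 0.0, -0.001]]
ft_force: [0.2, -0.3, -2.8]
grip_width: 0.0082
```

```bash
python3 -c "
from h import *
off('w21.png',(60,90,120,150,180,210))
print(delta([.6273,.110,.236],4.36))"
```

```text
90 201 222 w 0.0118 TCP-rail 0.0417
120 204 224 w 0.0115 TCP-rail 0.0415
180 185 206 w 0.0129 TCP-rail 0.0554
210 0 19 w 0.012 TCP-rail 0.1749
210 210 229 w 0.012 TCP-rail 0.0421
210 385 403 w 0.0114 TCP-rail -0.0684
210 506 525 w 0.012 TCP-rail -0.1452
[0.6687 0.1125 0.2358] [-0.2 -0.9 -2.8] 0.0083 [ 0.    -0.001 -1.   ]
[-0.02, -4.15, -0.08, 0.004, 0.001, -0.0]
```

{"method": "carry_out", "body": {
  "motion": [
    [[0,-1.2,-0.1,0.003,0,0,0],[0,-2.4,-0.1,0.003,0,0,0],[0,-3.6,-0.1,0.003,0,0,0],[0,-4.15,-0.1,0.003,0,0,0],[0,-4.15,-0.1,0.003,0,0,0]]
  ]
}}

```text
time_s: 48.48
position: [0.6272, 0.1071, 0.2364]
tool_rot: [[0.001, 0.997, 0.073], [-0.001, 0.073, -0.997], [-1.0, 0.001, 0.001]]
ft_force: [0.1, 0.1, -3.2]
grip_width: 0.0081
```

```bash
python3 -c "
from h import *
off('w22.png',(60,90,120,150,180,210))"
```

```text
90 273 295 w 0.0124 TCP-rail 0.0014
150 276 297 w 0.0125 TCP-rail 0.0001
180 276 297 w 0.0129 TCP-rail 0.0001
210 159 177 w 0.0114 TCP-rail 0.0753
210 276 294 w 0.0114 TCP-rail 0.0011
[0.6279 0.1072 0.2364] [-0.2  0.6 -3.1] 0.0082 [ 0.001 -0.001 -1.   ]
```

{"method": "carry_out", "body": {
  "motion": [
    [[0.4,0,0,-0.004,0,0,0],[0.9,0,0,-0.004,0,0,0],[1.4,0,0,-0.004,0,0,0],[1.8,0,0,-0.004,0,0,0],[2,0,0,-0.004,0,0,0]]
  ]
}}

```text
time_s: 48.95
position: [0.6277, 0.108, 0.215]
tool_rot: [[-0.001, 0.997, 0.078], [-0.001, 0.078, -0.997], [-1.0, -0.001, 0.001]]
ft_force: [-0.7, -0.4, -3.0]
grip_width: 0.008
```

{"method": "carry_out", "body": {
  "motion": [
    [[0.1,0,0,0,0,0,0],[0.2,0,0,0,0,0,0],[0.3,0,0,0,0,0,0],[0.4,0,0,0,0,0,0],[0.4,0,0,0,0,0,0]]
  ]
}}

```text
time_s: 49.37
position: [0.6279, 0.108, 0.2134]
tool_rot: [[0.003, 0.997, 0.078], [-0.001, 0.078, -0.997], [-1.0, 0.003, 0.001]]
ft_force: [-1.9, 0.7, 3.4]
grip_width: 0.008
```

{"method": "carry_out", "body": {
  "motion": [
    [[-0.2,0,0,0,0,0,0],[-0.2,0,0,0,0,0,3.5],[-0.2,0,0,0,0,0,3.5],[-0.2,0,0,0,0,0,3.5],[-3,0,0,0,0,0,3.5]]
  ]
}}

```text
time_s: 49.78
position: [0.6262, 0.1079, 0.2374]
tool_rot: [[-0.009, 0.997, 0.078], [-0.001, 0.078, -0.997], [-1.0, -0.009, -0.0]]
ft_force: [0.2, 0.2, -0.4]
grip_width: 0.0351
```

{"method": "carry_out", "body": {
  "motion": [
    [[-4,0,0,0,0,0,4],[-7,0,0,0,0,0,4],[-7.5,-2.5,-2,0,0,0,4],[-7.5,-5.5,-4.5,0,0,0,4],[-7.5,-8.5,-7.2,0,0,0,4]]
  ]
}}

```text
time_s: 50.2
position: [0.5366, 0.1732, 0.3173]
tool_rot: [[0.002, 0.997, 0.076], [-0.001, 0.076, -0.997], [-1.0, 0.002, 0.001]]
ft_force: [-0.2, 1.2, 0.2]
grip_width: 0.04
```

```bash
python3 -c "
from h import *
s=shot('scene','s5.png'); a=cv2.imread('pics/s5.png')[190:390,220:450]; cv2.imwrite('pics/s5c.png',cv2.resize(a,None,fx=3,fy=3,interpolation=cv2.INTER_CUBIC))
print(env.observe()['position'],delta([.4996,.2024,.2225],4.5))"
```

```text
[0.53109191 0.17770257 0.31815959] [9.57, -2.94, -2.71, 0.003, -0.001, 0.0]
```

View pics/s5c.png

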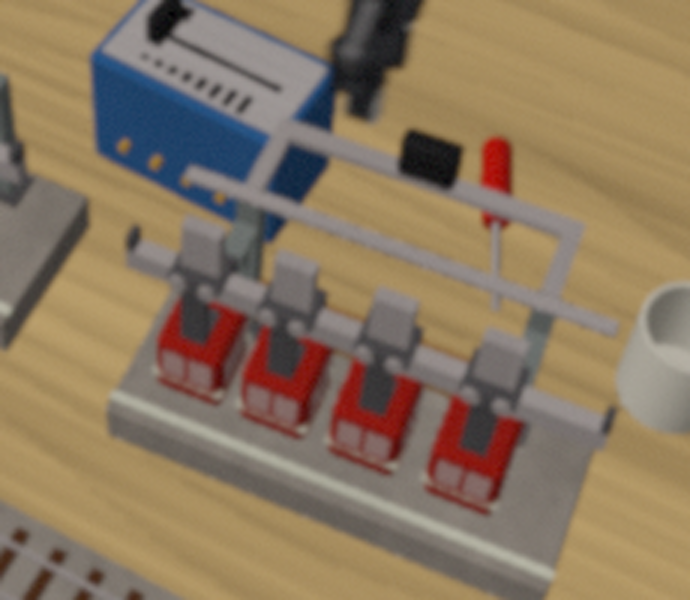

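All four cabins hang upright on the garage rail, and the lock is fully back with its grip at crop (430,158).

{"method": "carry_out", "body": {
  "motion": [
    [[0,-2.9,-2.7,0,0,0,4.5],[3,-2.9,-2.7,0,0,0,4.5],[6,-2.9,-2.7,0,0,0,4.5],[9,-2.9,-2.7,0,0,0,4.5],[9.4,-2.9,-2.7,0,0,0,4.5]]
  ]
}}

```text
time_s: 50.67
position: [0.5044, 0.1976, 0.2187]
tool_rot: [[-0.007, 0.997, 0.078], [-0.002, 0.078, -0.997], [-1.0, -0.007, 0.002]]
ft_force: [1.0, 0.3, 0.6]
grip_width: 0.0456
```

{"method": "carry_out", "body": {
  "motion": [
    [[0,0,0,0,0,0,0],[0,0,0,0,0,0,0],[0,0,0,0,0,0,0],[0,0,0,0,0,0,0],[0,0,0,0,0,0,0]]
  ],
  "grip_force": 30
}}

```text
time_s: 51.08
position: [0.507, 0.1978, 0.2246]
tool_rot: [[0.004, 0.997, 0.078], [-0.0, 0.078, -0.997], [-1.0, 0.004, 0.001]]
ft_force: [-1.7, -0.4, 7.4]
grip_width: 0.015
```

{"method": "carry_out", "body": {
  "motion": [
    [[0,1,0,0,0,0,0],[0,2,0,0,0,0,0],[0,3,0,0,0,0,0],[0,4,0,0,0,0,0],[0,4,0,0,0,0,0]]
  ]
}}

```text
time_s: 51.5
position: [0.5452, 0.2009, 0.2246]
tool_rot: [[-0.003, 0.997, 0.078], [-0.001, 0.078, -0.997], [-1.0, -0.003, 0.001]]
ft_force: [-13.0, -2.6, 12.7]
grip_width: 0.0155
```

{"method": "carry_out", "body": {
  "motion": [
    [[0,0.1,0,0,0,0,0],[0,0.2,0,0,0,0,0],[0,0.2,0,0,0,0,0]]
  ]
}}

```text
time_s: 51.75
position: [0.5453, 0.2009, 0.2246]
tool_rot: [[-0.005, 0.997, 0.079], [-0.002, 0.079, -0.997], [-1.0, -0.005, 0.001]]
ft_force: [-20.1, -3.2, 13.3]
grip_width: 0.0153
```

{"method": "carry_out", "body": {
  "motion": [
    [[0,0,0,0,0,0,1.5],[0,0,0,0,0,0,4],[0,0,0,0,0,0,4],[0,0,0,0,0,0,4],[-3,0,0,0,0,0,4]]
  ]
}}

```text
time_s: 52.17
position: [0.547, 0.2007, 0.2486]
tool_rot: [[-0.008, 0.997, 0.078], [-0.002, 0.078, -0.997], [-1.0, -0.009, 0.002]]
ft_force: [0.0, 1.4, -1.6]
grip_width: 0.0401
```

{"method": "carry_out", "body": {
  "motion": [
    [[-4,0,0,0,0,0,4],[-8,0,0,0,0,0,4],[-10,-3.5,0,0,0,0,4],[-10,-7,0,0,0,0,4],[-10,-11,0,0,0,0,4]]
  ]
}}

```text
time_s: 52.58
position: [0.4384, 0.1924, 0.3538]
tool_rot: [[0.004, 0.997, 0.077], [-0.0, 0.077, -0.997], [-1.0, 0.004, 0.001]]
ft_force: [0.3, 1.0, 0.3]
grip_width: 0.0402
```

{"method": "carry_out", "body": {
  "motion": [
    [[0,0,0,0,0,0,4],[0,0,0,0,0,0,4],[0,0,0,0,0,0,4]]
  ]
}}

```text
time_s: 52.83
position: [0.4391, 0.1926, 0.3534]
tool_rot: [[0.003, 0.997, 0.078], [-0.001, 0.078, -0.997], [-1.0, 0.002, 0.001]]
ft_force: [0.1, 0.3, 0.2]
grip_width: 0.0401
```

```bash
python3 -c "
from h import *
s=shot('scene','s6.png'); a=cv2.imread('pics/s6.png')[170:390,190:450]; cv2.imwrite('pics/s6c.png',cv2.resize(a,None,fx=2.9,fy=2.7,interpolation=cv2.INTER_CUBIC))
o=env.observe(); print(o['position'],o['ft_force'],o['time_s'])
m=cv2.absdiff(s['image'],load('scene0.png')['image']).sum(2)
for n,X in (('mug',(.446,.383,.04)),('car',(.394,-.308,.02)),('screw',(.41,.235,.01))):
  u,v=proj(s,X).astype(int); print(n,u,v,float(m[v-12:v+12,u-12:u+12].mean()))"
```

```text
[0.43950021 0.19259484 0.35304985] [0.28765086 0.21982424 0.08792423] 52.8833
mug 440 307 6.592013888888889
car 191 184 6.550347222222222
screw 380 275 29.897569444444443
```

View pics/s6c.png

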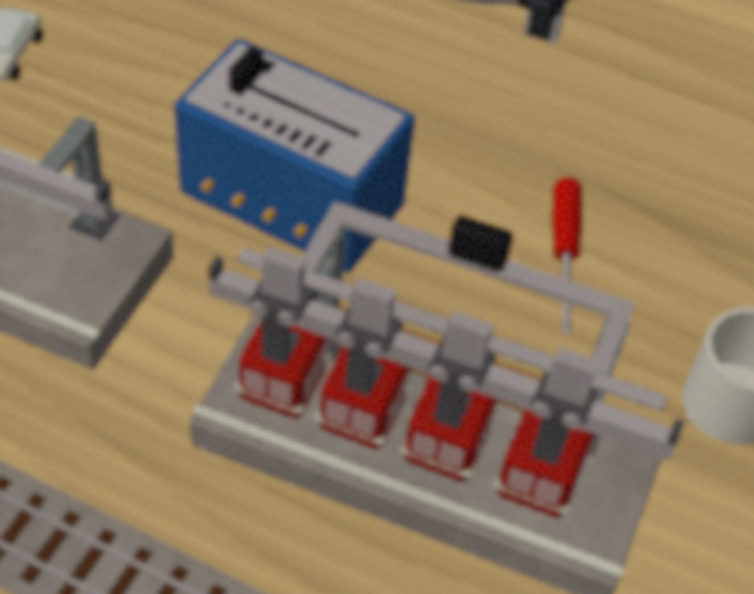

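Four cabins hang upright, the lock bar lies over the shoes behind the tabs, the slide grip is at its stop end, and the bystanders are in place. Handing in.

```bash
python3 -c "
from rig import env
print(env.close_job())"
```

```text
the job is handed in; nothing more can be done
None
```

All four cabins now hang on the garage rail with the transport lock pushed home and the speed slide at stop. The job is handed in at about 53 s; no verdict was reported.

**One mishap:** on its first trip cabin 1's lip caught the garage rail's end stop, and the cabin fell onto the platform. I picked it up by the tab, stood it upright on free table, gripped it again from above and hung it. The other three went across without trouble.

**Last checks:**
- **Speed slide:** pushed against its end stop with about 20 N; the final picture shows it still at the stop end.
- **Lock:** it met its fully-back stop after the expected travel, and its home stop within 1 mm of the expected place (about 20 N).
- **Cabins:** each met the rail within 1 mm of the height worked out beforehand. The final picture shows all four upright, with the lock bar over their shoes.
- **Robot:** the gripper is open and clear of everything, with no contact force.
- **Bystanders:** mug and car pixels match the first picture. The screwdriver's patch changed more, which I put down to the lock having moved in front of it; it looks in place, but I did not measure it.

I viewed 22 pictures, over the budget of 14, mostly because of the recovery.

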